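Trip test of the bakery bench's power unit

TASK

Finish the weekly trip test of the bench's power unit: press its round test button so that the raised lever drops by itself, then lift the lever back up until it stays. After that put the grey plug-in tester away in the open drawer, without dropping it from a height, and slide the drawer fully shut; leave everything else on the bench where it is.

Things in the scene. Friction and masses are not known exactly. Their poses are not given: they have to be found in the camera images.
- power_unit: Grey desk-shaped power box fixed to the bench, 200 x 260 mm, front towards -x, z up; origin on the bench under its rear part: the box spans x = -165 to +35 mm. Its panel slopes at 25 degrees from the horizontal: from 50 mm high at x = -165 mm up to 125 mm high at x = -5 mm (flat top behind).
- guard_bar (a point): Middle of the crossbar of the 16 mm steel guard hoop over the power unit (axes of the unit): it runs along y for 280 mm, 258 mm high, at the unit's x = -55 mm; its ends slant back to posts at the unit's x = +25 mm, y = +-140 mm (knees 200 mm high). A gripper pointing straight down onto the button strikes this bar: come in under it, tilted, from the front.
- test_button_top (a point): Centre of the outer face of the round black test button, 36 mm across, standing 15 mm out of the panel. The point's z axis points out of the panel (25 degrees from vertical, leaning to the unit's front), its y axis is the unit's y.
- test_button (a joint): How far the test button is pushed in, 0 to 0.009 m; it springs back. About 4 N at the point (5 to 6 mm in) where the lever trips, 5 to 6 N fully in.
- trip_lever (a joint): Angle of the drop lever, rad: 0 = up (it leans 10 degrees back from vertical, away from the front, and rests there by its weight), 1.45 = dropped forwards, towards the front (73 degrees forward of vertical). It is free in between: left below about 0.17 it falls back to up, beyond that it falls down.
- lever_pivot (a point): Lever's hinge axis, fixed to the power unit with its axes; the lever swings about the unit's y.
- lever_grip (a point): Centre of the lever's black crosswise grip, a cylinder of 18 mm diameter and 40 mm long along the unit's y, 60 mm from the hinge on a steel stem 14 mm wide. It can be pinched by its two ends or pushed up from below.
- tester: Loose plug-in socket tester, 0.25 kg: grey plastic block 100 x 50 x 40 mm (x from -65 to +35 mm) with a narrower black nose (36 wide, 30 high, to x = +66 mm) and two steel pins (to x = +82 mm). Origin on its underside, x along its length towards the pins, z up. Grip it across its 50 mm width.
- drawer_box: Low grey box with one drawer, 220 x 240 mm, 100 mm high, fixed to the bench, front towards -x, origin at the centre of its underside.
- drawer_box_drawer0 (a joint): How far the drawer is pulled out towards the box's -x, m: 0 = shut, up to 0.15.
- drawer_floor (a point): Centre of the drawer's inner floor (moves with it), 22 mm above the bench, axes of the box. Inside it is 175 mm (x) by 198 mm (y), its side walls 56 mm high above this floor; the front plate's outer face is at x = -108 mm, 15 mm thick, its top about 65 mm above this floor. With the drawer out by d only the front d of the inside is clear of the box's top.
- drawer_box_drawer0_handle (a point): Middle of the drawer's bar handle, 35 mm in front of the front plate, bar 120 mm long along y.
- pot: Steel pot, 160 mm across, bystander; origin under its centre.
- brush: Pastry brush 200 mm long lying in front of the robot, bystander.
- jar: Amber jar 70 mm across, 110 mm high, bystander; origin under its centre.
- mug: White mug, 72 mm across, 75 mm high, standing on top of the drawer box, bystander; origin under its centre.
- scraper: Dough scraper 130 x 110 mm, bystander.
Mind the look-alikes: they are no part of the job. Several things look just like the tester: the one meant starts farthest from the robot's base.

How it is judged:
By the outcome, as a careful person would: the job done as asked, in the order asked, and still so for the second after the job is handed in, with the robot touching nothing.
It also fails if it takes over 72 s, if anything falls off the work surface, if the arm or the gripper's body presses on something with over 40 N, if the wrist force passes 120 N, or if a joint passes its speed limit or range.

ROBOT

A 6-joint arm with a two-finger parallel gripper is mounted at the origin on the work surface. World frame = base frame: x ahead of the robot, y to its left, z up, the work surface at z = 0. Lengths are in mm, angles in degrees, forces in N, time in s.
With the tool pointing down it reaches from about 400 to 925 mm from the base axis. Payload 12.5 kg.
Tool frame: the origin (TCP) lies on the centre line of the jaws, within the pads' length; the fingertips stand robot.tips_ahead ahead of it and the grasp point (between the pads) lies 11 mm behind it (robot.tips_ahead is the distance from the TCP to the fingertips, in mm); z points along the fingers, x is the direction in which the jaws open and shut, and the axes are right-handed (so a half turn about z gives the same grasp; the last joint's range is limited). The gripper opens to 95 mm and grips with 3 to 60 N. Pads are 20 mm wide; open, the fingers measure 119 mm over their backs; the gripper's body (75 mm by 180 mm) begins 59 mm behind the grasp point.
Start: joints at [-69.706, 28.126, 89.318, -0, 62.55, -6.05], TCP at [277.38, -560.095, 222.661] pointing down, gripper open.
Joint ranges: [-177.58, 177.58], [-47.91, 125.51], [2.72, 160], [-65.01, 245.01], [3.68, 167.84], [-153.87, 153.87]. Speed limits (degrees/s): [127.2, 127.2, 159.86, 180, 180, 180].

INTERFACE

Orientations are given as [roll, pitch, yaw] about the fixed x, y, z axes, in that order (R = Rz(yaw) Ry(pitch) Rx(roll)).
In Python, from workcell import sensors, snapshot, camera_info, workorder, robot gives the robot as it stands.
- The arm moves only by the tool carry_out, never from a script. Its argument "targets" is a list that holds one entry, the list of rows, each a list of 6 numbers: the shift along the tool's x, y, z in mm, then the turn, a rotation vector about the tool's x, y, z in degrees. A call has 1 to 20 rows; each row shifts and turns the pose as measured when the row begins, along the tool's axes as they then stand; what a row does not reach is not made up. A row lasts 1/8 s, in which the tool goes at most 62.5 mm and 10.7 degrees, less where a joint would pass 70% of its speed; a pose out of reach is approached as far as the arm can. A call with a gripper value outside its range is refused whole. "fingers" is the opening, from 0 (shut) to 1 (fully open), set as the call begins (left out, the last holds). The fingers move at their own pace and stop on an object; the grip force is fixed at half the most. Time passes only in rows, so rows that do not move let the fingers close. It gives the time, the measured TCP pose, the force and the opening at its end, in the units of the state.
- sensors.observe(): the state, without advancing time (a new reading comes with each control period).
- snapshot(name): name is "scene" or "top"; returns (picture, depth): 480x640x3 uint8, red, green, blue; 480x640 float32, mm along the optical axis (not along the pixel's ray), 0 where there is no reading.
- camera_info(name): a dict with "K" (3x3 intrinsics, pixels), "distortion" ([k1, k2, p1, p2, k3] as OpenCV has them; the pictures are not rectified), "T" (4x4, takes a point from camera to world coordinates). Camera axes: x right, y down, z forward; pixel columns grow to the right and rows downward; lengths in mm; the calibration is good to about 2 mm. A picture is of the moment at which its call begins. camera_info takes no time and is no camera call.
- workorder.hand_in(): hands the job in, once; it reports no verdict.
The state is a dict: "time": time; "q": joint angles; "dq": joint speeds; "joint_torque": joint torques, N m; "eef_pos": TCP position; "tool_rot": TCP orientation; "wrist_force": force on the tool from outside, world axes, zero at the start; "torque": the same for the moment, N m; "opening": finger opening in mm.
Only numpy, scipy, OpenCV 4.12 (cv2) and the standard library are available. Lean on these libraries where they do the work, as an engineer would, in place of code of your own. Each camera call takes 0.05 s, during which the arm holds its last target.

## Working session

There is one attempt and no reset: what is moved stays moved. The work goes in short steps, Python scripts to look and compute and a tool call to move; the robot and the scene stay as the last step left them, time stands still between calls to the robot, and variables do not carry over. Pictures are saved under pics/ and viewed, and the job is handed in when it is done.

Besides the shell and the picture viewer there is one more tool, called after "Request:" by a JSON object that holds its "fn" and its "kwargs", one argument or row to a line. carry_out: Moves the arm, as the interface text tells. Its arguments: {"type":"object","properties":{"targets":{"type":"array","items":{"type":"array","items":{"type":"array","items":{"type":"number"}}}},"fingers":{"type":"number"}},"required":["targets"]}

```bash
ls; mkdir -p pics
python3 - <<'E'
from workcell import sensors, snapshot, camera_info, workorder, robot
import numpy as np, cv2
print(sensors.observe()); print(robot.tips_ahead, [a for a in dir(robot) if a[0]!='_'])
for n in("scene","top"):
    im,d=snapshot(n); cv2.imwrite(f"pics/{n}0.png",im[:,:,::-1]); np.savez(f"{n}0.npz",im=im,d=d)
    print(camera_info(n))
E
```

```text
pics
{'time': 0.0, 'q': array([-6.97052548e+01,  2.81644941e+01,  8.93512281e+01,  4.39836640e-04,
        6.25503373e+01, -6.04855084e+00]), 'dq': array([-0.00854157, -0.02027421, -0.07480829,  0.09183072,  0.0740893 ,
        0.04437211]), 'joint_torque': array([-3.90903206e-04, -6.12630343e+01, -2.58182824e+01,  6.91163982e-02,
        4.80283226e-02, -3.14533713e-05]), 'eef_pos': array([ 277.29638914, -559.83982934,  222.05136437]), 'tool_rot': array([-1.79992651e+02,  6.56505802e-02, -6.36569027e+01]), 'wrist_force': array([-0.05923351,  0.42000023,  0.33900468]), 'torque': array([0.05565182, 0.00152576, 0.04494606]), 'opening': 95.21289147405209}
8.0 ['Unreachable', 'tips_ahead']
{'K': array([[562.95526934,   0.        , 317.00499092],
       [  0.        , 562.95526934, 238.6362913 ],
       [  0.        ,   0.        ,   1.        ]]), 'distortion': array([-0.04085986,  0.        ,  0.        ,  0.        ,  0.        ]), 'T': array([[-8.88484110e-01,  3.68129789e-01, -2.74000812e-01,
         1.08608652e+03],
       [ 4.58903784e-01,  7.10360615e-01, -5.33661984e-01,
         1.04707323e+03],
       [-1.81748828e-03, -5.99890203e-01, -8.00080272e-01,
         1.75647834e+03],
       [ 0.00000000e+00,  0.00000000e+00,  0.00000000e+00,
         1.00000000e+00]])}
{'K': array([[554.89205395,   0.        , 323.93913122],
       [  0.        , 554.89205395, 237.67451818],
       [  0.        ,   0.        ,   1.        ]]), 'distortion': array([-0.07260233,  0.        ,  0.        ,  0.        ,  0.        ]), 'T': array([[ 6.79182500e-04, -9.92494613e-01,  1.22286476e-01,
         3.11896765e+02],
       [-9.99981473e-01,  6.56497411e-05,  6.08674772e-03,
        -7.37487698e+00],
       [-6.04909239e-03, -1.22288345e-01, -9.92476181e-01,
         1.90221148e+03],
       [ 0.00000000e+00,  0.00000000e+00,  0.00000000e+00,
         1.00000000e+00]])}
```

View pics/scene0.png

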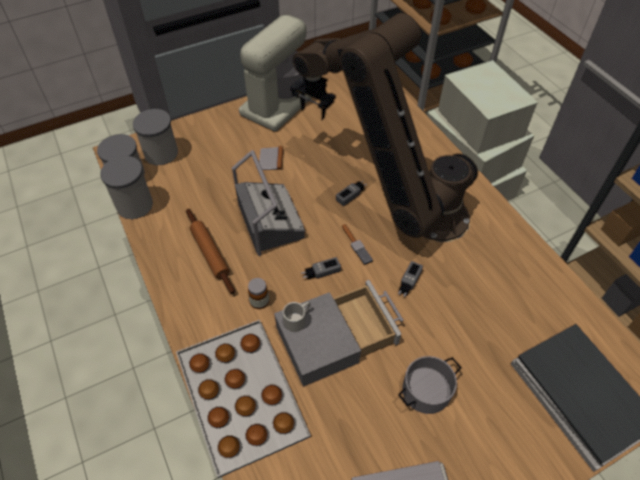

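View pics/top0.png

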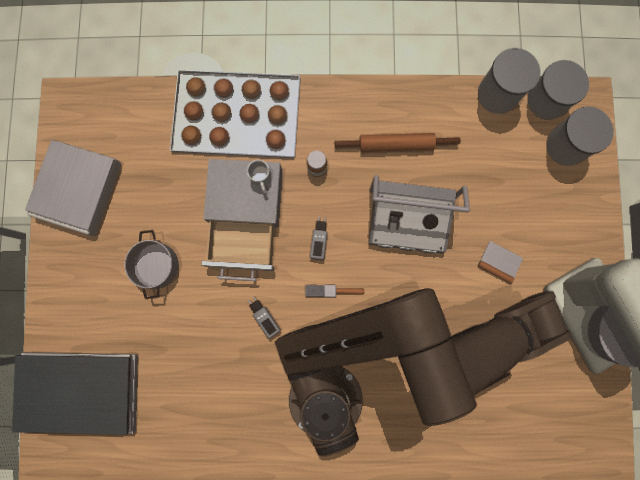

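The scene view shows the testers near (325,268), (410,278) and (350,192), the power unit near (268,215), the drawer box near (320,335) with its drawer open. In the top view the unit is at (412,215), the drawer box at (243,190), and two testers at (318,240) and (264,318). Zooming in next.

```bash
cat > h.py <<'E'
import numpy as np, cv2
from workcell import camera_info
def ray(n,uv):
    c=camera_info(n);K,D,T=c['K'],np.array(c['distortion']),c['T']
    p=cv2.undistortPoints(np.array(uv,float).reshape(-1,1,2),K,D).reshape(-1,2)
    r=np.c_[p,np.ones(len(p))]@T[:3,:3].T
    return T[:3,3],r
def onz(n,uv,z):
    o,r=ray(n,uv); return o+r*((z-o[2])/r[:,2])[:,None]
def tri(uv1,uv2):
    o1,r1=ray('scene',uv1);o2,r2=ray('top',uv2);out=[]
    for a,b in zip(r1,r2):
        A=np.c_[a,-b];s,*_=np.linalg.lstsq(A,o2-o1,rcond=None)
        p,q=o1+a*s[0],o2+b*s[1];out.append(np.r_[(p+q)/2,np.linalg.norm(p-q)])
    return np.array(out)
def cloud(n,d):
    v,u=np.mgrid[0:480,0:640];o,r=ray(n,np.c_[u.ravel(),v.ravel()])
    return (o+r*d.reshape(-1,1)).reshape(480,640,3)
def proj(n,P):
    c=camera_info(n);T=np.linalg.inv(c['T'])
    return cv2.projectPoints(np.array(P,float).reshape(-1,3),cv2.Rodrigues(T[:3,:3])[0],T[:3,3],c['K'],np.array(c['distortion']))[0].reshape(-1,2)
def crop(im,x,y,w,h,s,name):
    c=cv2.resize(im[y:y+h,x:x+w],None,fx=s,fy=s,interpolation=cv2.INTER_CUBIC);cv2.imwrite(name,c[:,:,::-1])
E
python3 - <<'E'
from h import *
s=np.load('scene0.npz');t=np.load('top0.npz')
crop(s['im'],225,145,130,110,6,'pics/c1.png')
crop(t['im'],360,165,120,95,6,'pics/c2.png')
crop(t['im'],195,150,150,145,4,'pics/c3.png')
print(onz('top',[(318,240),(264,318)],40),onz('scene',[(350,192),(323,268),(410,278)],40))
E
```

```text
[[533.4282896   24.11474894  40.        ]
 [271.68137376 203.59080409  40.        ]] [[ 270.45427084 -246.63062609   40.        ]
 [ 540.50127265   31.88247566   40.        ]
 [ 280.8307042   215.67473396   40.        ]]
```

View pics/c1.png

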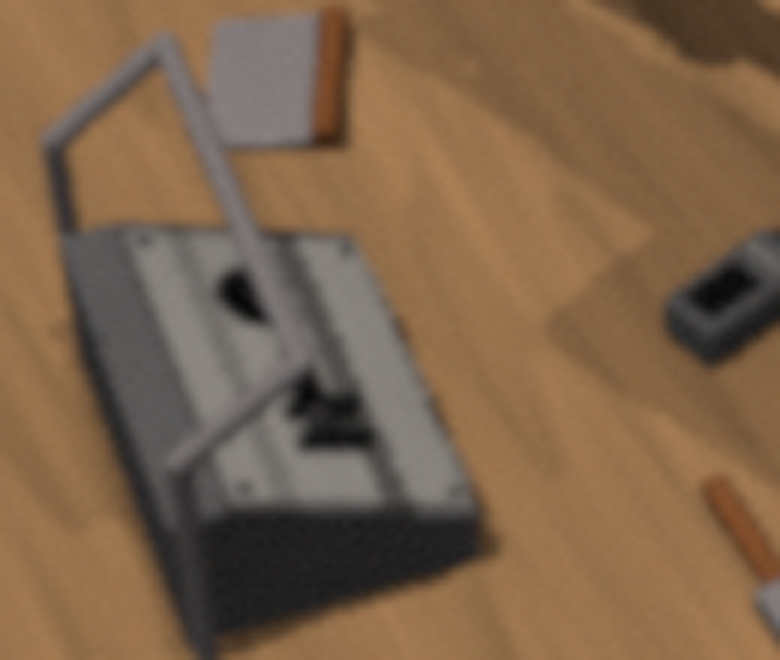

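View pics/c2.png

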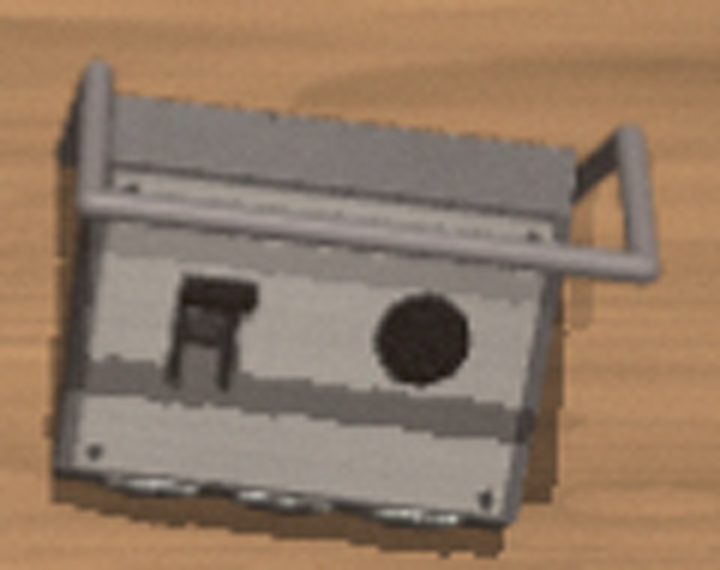

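View pics/c3.png

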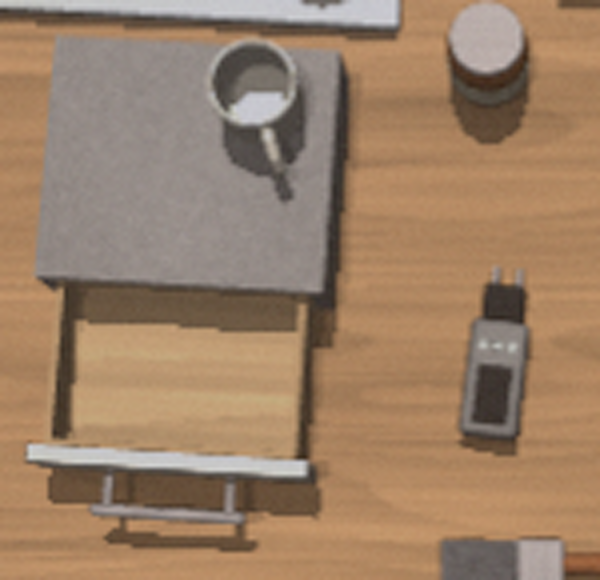

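The top view crop shows the bar ends at pixel (375,199) and (467.5,209.5), the lever grip at (396,213), and the button at (430.3,221.3). The farthest tester is the one at (318,240) in the top view. Now computing poses.

Run:
```python
from h import *
np.set_printoptions(precision=1,suppress=True)
s=np.load('scene0.npz');t=np.load('top0.npz')
# bar ends
b=onz('top',[(360+88/6,165+204/6),(360+645/6,165+267/6)],258);print('bar',b)
d=b[0]-b[1];L=np.linalg.norm(d);yaw=np.degrees(np.arctan2(-d[0],d[1]));print(L,yaw)
c=b.mean(0);a=np.radians(yaw);ex=np.array([np.cos(a),np.sin(a),0]);print('unit origin',c+55*ex)
# depth clouds
ct=cloud('top',t['d']);cs=cloud('scene',s['d'])
print('button',np.median(ct[216:227,425:436].reshape(-1,3),0), onz('top',[(430.3,221.3)],120))
print('grip',ct[211:216,391:402,:].reshape(-1,3)[::4])
# panel plane & box top
m=(ct[...,2]>45)&(ct[...,2]<135);m[:, :367]=0;m[:,460:]=0;m[:185]=0;m[255:]=0
hs=ct[185:205,380:450];k=np.abs(hs[...,2]-125)<6;print('top face z',np.median(hs[k],0),k.sum())
P=ct[m];
best=None;rng=np.random.default_rng(0)
for _ in range(300):
    q=P[rng.choice(len(P),3,0)];n=np.cross(q[1]-q[0],q[2]-q[0]);n/=np.linalg.norm(n)+1e-9
    if abs(n[2])<.85 or abs(n[2])>.95: continue
    i=np.abs((P-q[0])@n)<3
    if best is None or i.sum()>best.sum():best=i
Q=P[best];c0=Q.mean(0);n=np.linalg.svd(Q-c0,full_matrices=False)[2][2];n*=np.sign(n[2])
print('panel n',n*100,c0,'yaw',np.degrees(np.arctan2(-n[1],-n[0])),'tilt',np.degrees(np.arccos(n[2])),best.sum(),len(P))
# button by ray ∩ plane offset 15
o,r=ray('top',[(430.3,221.3)]);p=o+r[0]*(((c0+15*n-o)@n)/(r[0]@n));print('btn ray',p)
o,r=ray('scene',[(225+245/6,145+297/6)]);p=o+r[0]*(((c0+15*n-o)@n)/(r[0]@n));print('btn ray scene(occl)',p)
```

```text
bar [[ 631.9 -150.   258. ]
 [ 600.  -430.1  258. ]]
281.8488582872558 -6.482957161305304
unit origin [ 670.6 -296.3  258. ]
button [ 588.3 -343.7  105.3] [[ 585.1 -342.4  120. ]]
grip [[ 611.9 -210.   161.4]
 [ 612.3 -223.   158.9]
 [ 622.5 -243.6   99.6]
 [ 609.6 -213.8  155.7]
 [ 609.5 -226.5  156.6]
 [ 608.6 -238.6  161.8]
 [ 605.4 -216.2  161.7]
 [ 605.8 -229.3  159.3]
 [ 605.  -241.4  164.1]
 [ 603.3 -220.2  154.8]
 [ 603.3 -233.   155. ]
 [ 599.3 -210.   159.4]
 [ 600.  -223.3  155.6]
 [ 598.7 -235.   163.4]]
top face z [ 678.3 -302.9  124.3] 824
panel n [-41.1   5.6  91. ] [ 587.7 -283.7   88.6] yaw -7.68372761535117 tilt 24.530650895409337 1770 4469
btn ray [ 586.9 -344.6  108.5]
btn ray scene(occl) [ 601.7 -329.6  114.2]
```

```bash
cat > plan.py <<'E'
import numpy as np
from scipy.spatial.transform import Rotation as R
from workcell import sensors
np.set_printoptions(precision=1,suppress=True)
YU=-6.7; OU=np.array([670.6,-296.3,0.]); RU=R.from_euler('z',YU,degrees=True)
def U(p): return OU+RU.apply(p)
def toU(p): return RU.inv().apply(np.array(p)-OU)
def down(az): return R.from_euler('xyz',[180,0,az],degrees=True)
def tilt(th): # jaws along unit -y, tool z towards unit front->back
    return down(YU-90)*R.from_rotvec([th,0,0],degrees=True)
def cur():
    s=sensors.observe(); return s['eef_pos'],R.from_euler('xyz',s['tool_rot'],degrees=True),s
def rows(p,r,n=None,maxmm=45,maxdeg=9,start=None):
    p0,r0,s=cur()
    if start: p0,r0=start
    rv=(r0.inv()*r).as_rotvec(degrees=True);d=np.linalg.norm(p-p0)
    n=n or int(np.ceil(max(d/maxmm,np.linalg.norm(rv)/maxdeg,1)))
    print('dist',d.round(1),'rv',rv,'n',n,'total tool shift',r0.inv().apply(p-p0))
    out=[]
    for i in range(n):
        ri=r0*R.from_rotvec(rv*i/n,degrees=True)
        out.append([*np.round(ri.inv().apply((p-p0)/n),1),*np.round(rv/n,1)])
    print([[float(x) for x in o] for o in out]); return p,r
def st():
    p,r,s=cur(); print('t',s['time'],'p',p,'rot',s['tool_rot'],'F',s['wrist_force'],'open',s['opening'],'q',s['q'],'U',toU(p))
E
python3 - <<'E'
from plan import *
back=np.array([-np.sin(np.radians(35)),0,np.cos(np.radians(35))])
btn=toU([586.9,-344.6,108.5]);print('btn U',btn)
rows(U(btn+back*70),tilt(35))
E
```

```text
btn U [-77.5 -57.7 108.5]
dist 352.6 rv [34.  10.1 32. ] n 8 total tool shift [ -77.4 -339.3   56.4]
[[-9.7, -42.4, 7.1, 4.3, 1.3, 4.0], [-12.8, -41.0, 9.9, 4.3, 1.3, 4.0], [-15.8, -39.2, 12.6, 4.3, 1.3, 4.0], [-18.8, -36.9, 15.0, 4.3, 1.3, 4.0], [-21.6, -34.3, 17.2, 4.3, 1.3, 4.0], [-24.3, -31.4, 19.1, 4.3, 1.3, 4.0], [-26.8, -28.1, 20.8, 4.3, 1.3, 4.0], [-29.2, -24.6, 22.1, 4.3, 1.3, 4.0]]
```

Request:
{"fn": "carry_out", "kwargs": {
  "targets": [
    [[-10,-42,7,4.3,1.3,4],[-13,-41,10,4.3,1.3,4],[-16,-39,12.5,4.3,1.3,4],[-19,-37,15,4.3,1.3,4],[-21.5,-34,17,4.3,1.3,4],[-24,-31.5,19,4.3,1.3,4],[-27,-28,21,4.3,1.3,4],[0,0,0,0,0,0]]
  ],
  "fingers": 0
}}

```text
time: 1.1
eef_pos: [519.5, -362.8, 171.4]
tool_rot: [-148.2, -0.8, -93.8]
wrist_force: [-0.5, -0.0, -0.2]
opening: 20.8
```

Run:
```python
from plan import *
st()
back=np.array([-np.sin(np.radians(35)),0,np.cos(np.radians(35))])
btn=toU([586.9,-344.6,108.5])
rows(U(btn+back*30),tilt(35))
```

```text
t 1.1 p [ 519.5 -362.8  171.4] rot [-148.2   -0.8  -93.8] F [-0.5 -0.  -0.2] open 20.787047178859115 q [-49.9  26.4 109.9  49.4  29.3   2.8] U [-142.3  -83.7  171.4]
dist 66.4 rv [3.2 0.9 2.8] n 2 total tool shift [-24.1 -21.5  58.1]
[[-12.0, -10.8, 29.0, 1.6, 0.5, 1.4], [-12.5, -9.7, 29.2, 1.6, 0.5, 1.4]]
```

Request:
{"fn": "carry_out", "kwargs": {
  "targets": [
    [[-12,-11,24,1.6,0.5,1.4],[-12.5,-10,24,1.6,0.5,1.4],[0,0,0,0,0,0],[0,0,0,0,0,0]]
  ]
}}

```text
time: 1.6
eef_pos: [565.0, -344.6, 142.5]
tool_rot: [-145.0, -0.2, -96.6]
wrist_force: [-0.6, -0.5, 0.7]
opening: 0.2
```

Run:
```python
from plan import *
from h import *
from workcell import snapshot
st()
back=np.array([-np.sin(np.radians(35)),0,np.cos(np.radians(35))])
btn=toU([586.9,-344.6,108.5])
rows(U(btn+back*8),tilt(35))
for n,b in(('scene',(225,145,130,110)),('top',(360,165,120,95))):
    im,d=snapshot(n);crop(im,*b,5,f'pics/p1{n}.png')
```

```text
t 1.6 p [ 565.  -344.6  142.5] rot [-145.    -0.2  -96.6] F [-0.6 -0.5  0.7] open 0.2482769646536652 q [-45.4  30.3 110.3  64.2  23.3  -5.6] U [-99.2 -60.3 142.5]
dist 32.5 rv [-0.  -0.2  0.2] n 1 total tool shift [-2.7  1.7 32.3]
[[-2.7, 1.7, 32.3, -0.0, -0.2, 0.2]]
```

View pics/p1top.png

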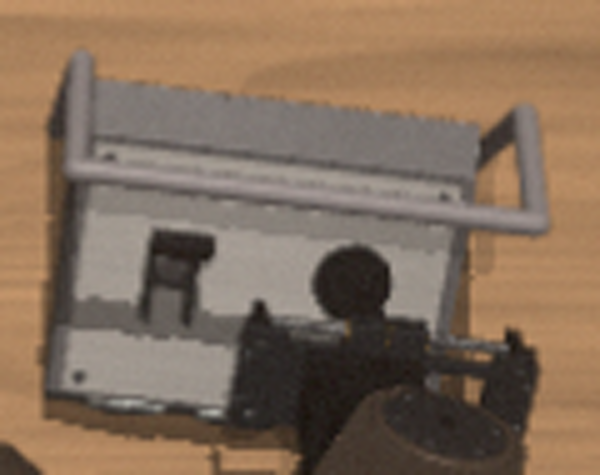

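View pics/p1scene.png

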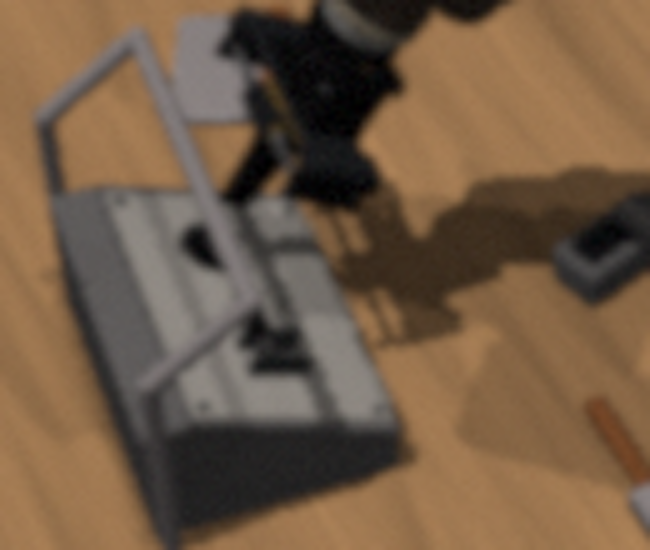

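The closed fingers are lined up just in front of the button in the top view (finger at about (355,330) in the crop, button at (352,283)), and the body is clear of the bar and lever. I'll approach and press.

Request:
{"fn": "carry_out", "kwargs": {
  "targets": [
    [[-2.5,1.5,26,0,0,0],[0,0,4,0,0,0],[0,0,3,0,0,0],[0,0,0,0,0,0]]
  ]
}}

```text
time: 2.2
eef_pos: [582.1, -346.8, 117.3]
tool_rot: [-144.8, -0.4, -96.8]
wrist_force: [-1.1, 0.1, 0.7]
opening: 0.5
```

Run:
```python
from plan import *
st();print(tilt(35).inv().apply(cur()[2]['wrist_force']), cur()[1].inv().apply(U(np.array([-77.5,-57.7,108.5]))-cur()[0]))
```

```text
t 2.2 p [ 582.1 -346.8  117.3] rot [-144.8   -0.4  -96.8] F [-1.1  0.1  0.7] open 0.48070871125416126 q [-44.2  33.4 109.4  69.9  21.6 -10.7] U [-82.  -60.5 117.3]
[ 0.   0.5 -1.2] [-2.8  1.4  9.8]
```

Request:
{"fn": "carry_out", "kwargs": {
  "targets": [
    [[-2,1,3,0,0,0],[0,0,2,0,0,0],[0,0,2,0,0,0]]
  ]
}}

```text
time: 2.58
eef_pos: [585.1, -345.4, 111.8]
tool_rot: [-144.8, -0.4, -96.8]
wrist_force: [-4.2, 1.4, 1.2]
opening: 0.4
```

Request:
{"fn": "carry_out", "kwargs": {
  "targets": [
    [[0,0,2,0,0,0],[0,0,1.5,0,0,0]]
  ]
}}

```text
time: 2.82
eef_pos: [586.9, -345.6, 108.6]
tool_rot: [-144.8, -0.4, -96.8]
wrist_force: [-6.3, 0.6, 3.3]
opening: 0.3
```

Run:
```python
from plan import *
from h import *
from workcell import snapshot
st();print(cur()[1].inv().apply(cur()[2]['wrist_force']), cur()[1].inv().apply(U(np.array([-77.5,-57.7,108.5]))-cur()[0]))
im,d=snapshot('top');crop(im,*(360,165,120,95),5,f'pics/p2top.png')
```

```text
t 2.825 p [ 586.9 -345.6  108.6] rot [-144.8   -0.4  -96.8] F [-6.3  0.6  3.3] open 0.2650205757703199 q [-43.7  34.4 109.3  72.2  21.  -12.7] U [-77.4 -58.7 108.6]
[ 0.2  3.2 -6.3] [-1.1  0.1 -0. ]
```

View pics/p2top.png

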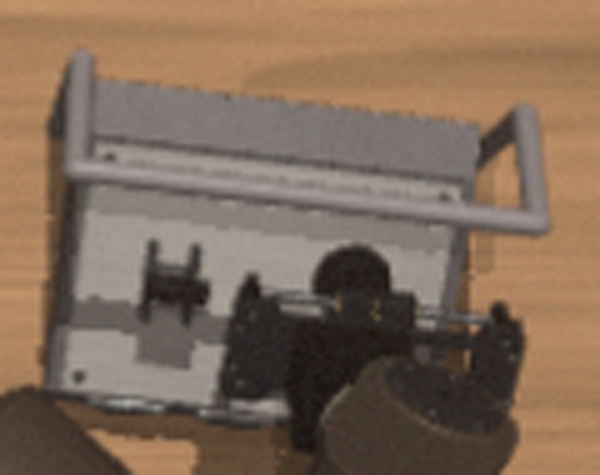

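The lever's grip is at crop (180,292), so it has left the up position and is falling. Retreating.

Request:
{"fn": "carry_out", "kwargs": {
  "targets": [
    [[0,0,-15,0,0,0],[2,0,-40,0,0,0],[0,0,-40,0,0,0],[0,-30,-20,0,0,0],[0,0,0,0,0,0]]
  ]
}}

```text
time: 3.5
eef_pos: [545.4, -341.9, 222.7]
tool_rot: [-144.8, -0.4, -96.8]
wrist_force: [0.2, 0.8, 0.1]
opening: 0.4
```

Run:
```python
from plan import *
from h import *
from workcell import snapshot
st()
im,d=snapshot('top');crop(im,*(360,165,120,95),6,f'pics/p3top.png');np.savez('top3.npz',im=im,d=d)
im,d=snapshot('scene');crop(im,225,145,130,110,6,f'pics/p3s.png');np.savez('scene3.npz',im=im,d=d)
```

```text
t 3.5 p [ 545.4 -341.9  222.7] rot [-144.8   -0.4  -96.8] F [0.2 0.8 0.1] open 0.3812480667950547 q [-46.7  22.3 108.6  48.3  29.4  11.1] U [-119.   -59.9  222.7]
```

View pics/p3top.png

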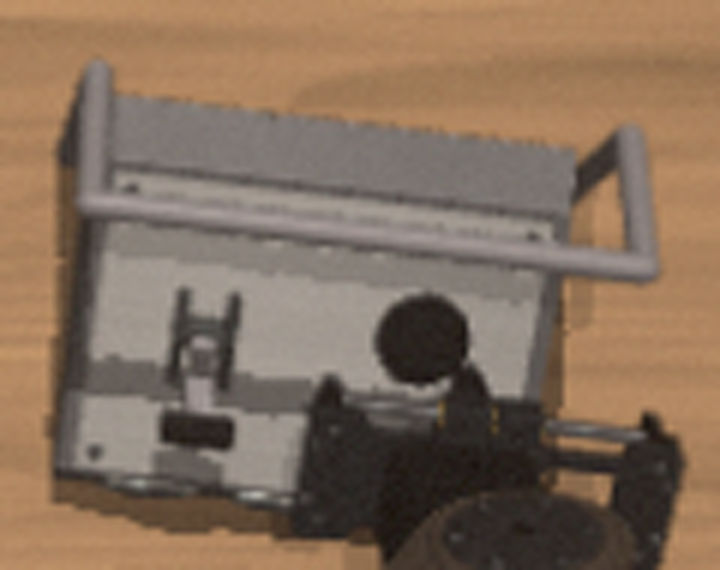

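View pics/p3s.png

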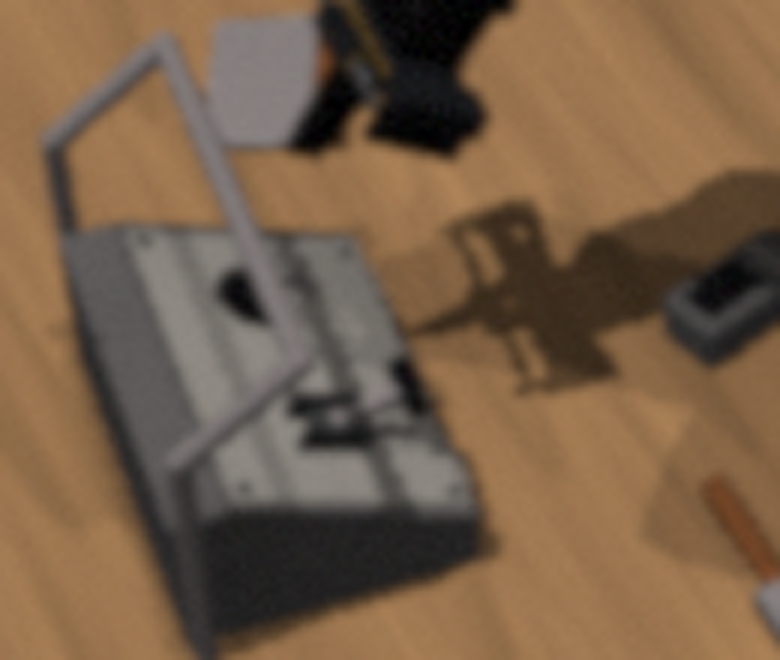

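The lever is down, with its grip at top pixel (393,236.7) and scene pixel (293,209).

Run:
```python
from plan import *
from h import *
t=tri([(225+408/6,145+385/6)],[(360+198/6,165+430/6)]);print(t,toU(t[0,:3]))
d=np.load('top3.npz');ct=cloud('top',d['d'])
im=d['im'].astype(int)
g=ct[233:241,386:400].reshape(-1,3);dk=im[233:241,386:400].sum(2).ravel()<120
print(dk.sum(),np.median(g[dk],0),toU(np.median(g[dk],0)),np.percentile(g[dk,2],[10,50,90]))
d=np.load('scene3.npz');cs=cloud('scene',d['d']);im=d['im'].astype(int)
g=cs[204:214,288:298].reshape(-1,3);dk=im[204:214,288:298].sum(2).ravel()<120
print(dk.sum(),np.median(g[dk],0),toU(np.median(g[dk],0)))
# before: up grip
d0=np.load('top0.npz');c0=cloud('top',d0['d']);im=d0['im'].astype(int)
g=c0[210:217,389:404].reshape(-1,3);dk=(im[210:217,389:404].sum(2).ravel()<130)&(g[:,2]>145)
print(dk.sum(),np.median(g[dk],0),toU(np.median(g[dk],0)))
```

```text
[[ 536.9 -222.1  104.2    0.4]] [-141.4   58.1  104.2]
29 [ 534.3 -219.5  116.3] [-144.4   60.4  116.3] [112.4 116.3 121.9]
23 [ 541.7 -210.9  117.6] [-138.    69.8  117.6]
40 [ 600.9 -224.9  158.7] [-77.6  62.7 158.7]
```

Run:
```python
from plan import *
from h import *
im=np.load('top3.npz')['im'].astype(int)
m=(im.sum(2)<130).astype(np.uint8);m[:228]=0;m[246:]=0;m[:,:380]=0;m[:,404:]=0
n,l,s,c=cv2.connectedComponentsWithStats(m);i=1+np.argmax(s[1:,4]);print(s[i],c[i])
print('grip U',toU(onz('top',[c[i]],108)[0]),toU(onz('top',[c[i]],114)[0]))
s=np.sin(np.radians(45));back=np.array([-s,0,s])
a=rows(U(np.array([-141.5,60,106])+back*75),tilt(45),maxmm=40)
rows(U(np.array([-141.5,60,106])-back*3),tilt(45),start=a)
```

```text
[387 235  12   5  37] [392.4 236.7]
grip U [-142.4   60.7  108. ] [-143.3   61.3  114. ]
dist 152.9 rv [10.  -0.2  0.1] n 4 total tool shift [-119.2   95.5    6.6]
[[-29.8, 23.9, 1.7, 2.5, -0.0, 0.0], [-29.8, 23.9, 0.6, 2.5, -0.0, 0.0], [-29.8, 24.0, -0.4, 2.5, -0.0, 0.0], [-29.8, 23.9, -1.4, 2.5, -0.0, 0.0]]
dist 78.0 rv [0. 0. 0.] n 2 total tool shift [-0.  0. 78.]
[[-0.0, 0.0, 39.0, 0.0, 0.0, 0.0], [-0.0, 0.0, 39.0, 0.0, 0.0, 0.0]]
```

Request:
{"fn": "carry_out", "kwargs": {
  "targets": [
    [[-30,24,1.5,2.5,0,0],[-30,24,0.5,2.5,0,0],[-30,24,-0.5,2.5,0,0],[-30,24,-1.5,2.5,0,0],[0,0,0,0,0,0]]
  ],
  "fingers": 1
}}

```text
time: 4.22
eef_pos: [491.3, -226.6, 161.7]
tool_rot: [-136.6, 0.5, -96.4]
wrist_force: [-0.4, -0.3, -0.2]
opening: 44.7
```

Run:
```python
from plan import *
st()
s=np.sin(np.radians(45));back=np.array([-s,0,s])
rows(U(np.array([-141.5,60.5,106])-back*3),tilt(45))
```

```text
t 4.225 p [ 491.3 -226.6  161.7] rot [-136.6    0.5  -96.4] F [-0.4 -0.3 -0.2] open 44.733609785627095 q [-43.9  22.2 131.  110.2  26.8 -51.3] U [-186.2   48.3  161.7]
dist 75.3 rv [ 1.6  0.6 -0.1] n 2 total tool shift [-11.5   5.7  74.3]
[[-5.7, 2.9, 37.1, 0.8, 0.3, -0.1], [-5.9, 3.4, 37.1, 0.8, 0.3, -0.1]]
```

Request:
{"fn": "carry_out", "kwargs": {
  "targets": [
    [[-8,5,5,0.8,0.3,0],[-4,1,0,0.8,0.3,0],[0,0,0,0,0,0],[0,0,0,0,0,0],[0,0,0,0,0,0],[0,0,20,0,0,0]]
  ]
}}

```text
time: 4.97
eef_pos: [507.5, -218.6, 139.0]
tool_rot: [-135.2, 0.2, -96.8]
wrist_force: [-0.1, -0.4, -0.3]
opening: 95.0
```

Run:
```python
from plan import *
from h import *
from workcell import snapshot
st()
s=np.sin(np.radians(45));back=np.array([-s,0,s])
rows(U(np.array([-141.5,60.5,106])-back*3),tilt(45))
im,d=snapshot('top');crop(im,*(360,165,120,95),6,f'pics/p4top.png')
im,d=snapshot('scene');crop(im,225,145,130,110,6,f'pics/p4s.png')
```

```text
t 4.975 p [ 507.5 -218.6  139. ] rot [-135.2    0.2  -96.8] F [-0.1 -0.4 -0.3] open 95.00763984969271 q [-41.4  26.1 131.9 124.   29.  -63.6] U [-171.1   58.2  139. ]
dist 47.3 rv [ 0.2  0.  -0.2] n 2 total tool shift [-2.3  2.3 47.2]
[[-1.2, 1.1, 23.6, 0.1, 0.0, -0.1], [-1.2, 1.2, 23.6, 0.1, 0.0, -0.1]]
```

View pics/p4top.png

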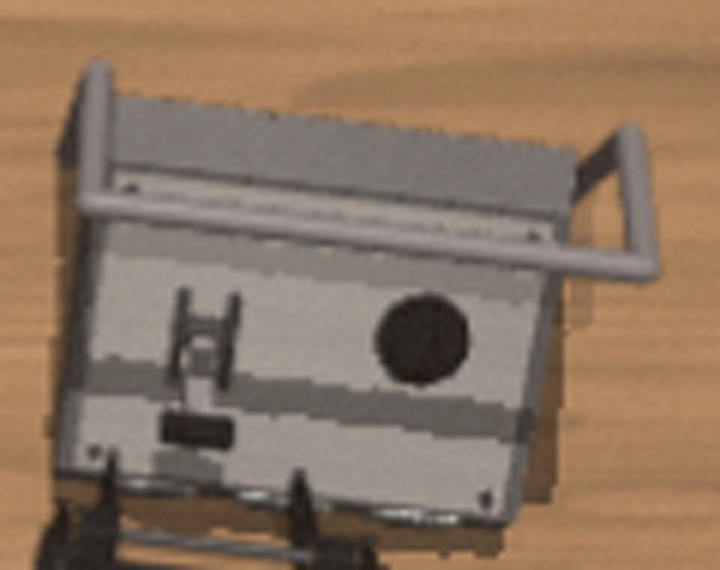

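View pics/p4s.png

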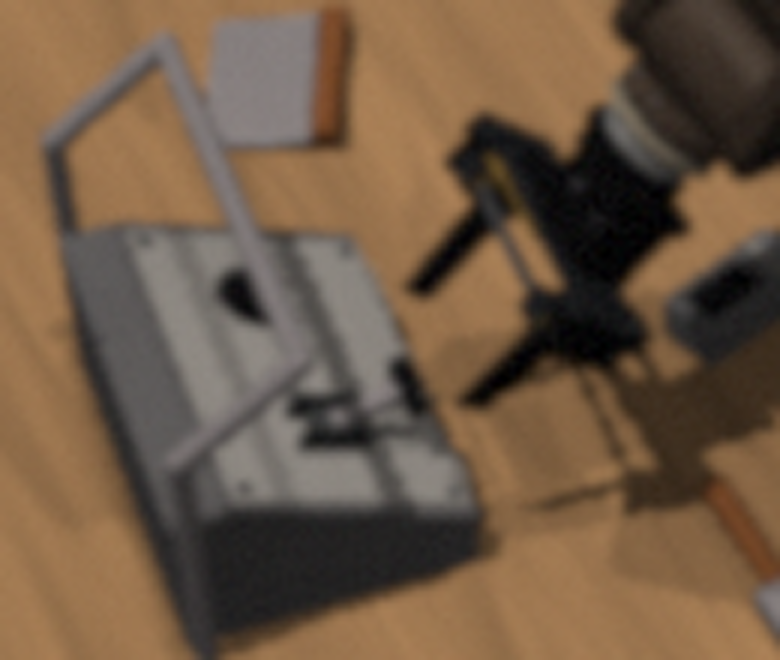

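The open fingertips (crop x 110 and 300) straddle the grip (centre 198). I'll go in and pinch.

Request:
{"fn": "carry_out", "kwargs": {
  "targets": [
    [[-1.5,1,23,0,0,0],[-1.5,1,23.5,0,0,0],[0,0,0,0,0,0]]
  ]
}}

```text
time: 5.45
eef_pos: [539.5, -218.9, 103.4]
tool_rot: [-135.3, 0.3, -96.8]
wrist_force: [-0.2, 0.4, 0.3]
opening: 95.1
```

Request:
{"fn": "carry_out", "kwargs": {
  "targets": [
    [[0,0,0,0,0,0],[0,0,0,0,0,0],[0,0,0,0,0,0],[0,0,0,0,0,0],[0,0,0,0,0,0],[0,0,0,0,0,0],[0,0,0,0,0,0],[0,0,0,0,0,0]]
  ],
  "fingers": 0.3
}}

```text
time: 6.45
eef_pos: [538.1, -218.6, 105.9]
tool_rot: [-135.2, 0.3, -96.7]
wrist_force: [-0.6, 0.7, 1.1]
opening: 39.6
```

Run:
```python
from plan import *
from h import *
from workcell import snapshot
st()
im,d=snapshot('top');crop(im,*(360,165,120,95),6,f'pics/p5top.png')
im,d=snapshot('scene');crop(im,225,145,130,110,6,f'pics/p5s.png')
```

```text
t 6.45 p [ 538.1 -218.6  105.9] rot [-135.2    0.3  -96.7] F [-0.6  0.7  1.1] open 39.642445269707906 q [-38.6  31.7 129.6 131.9  30.2 -69.7] U [-140.6   61.7  105.9]
```

View pics/p5top.png

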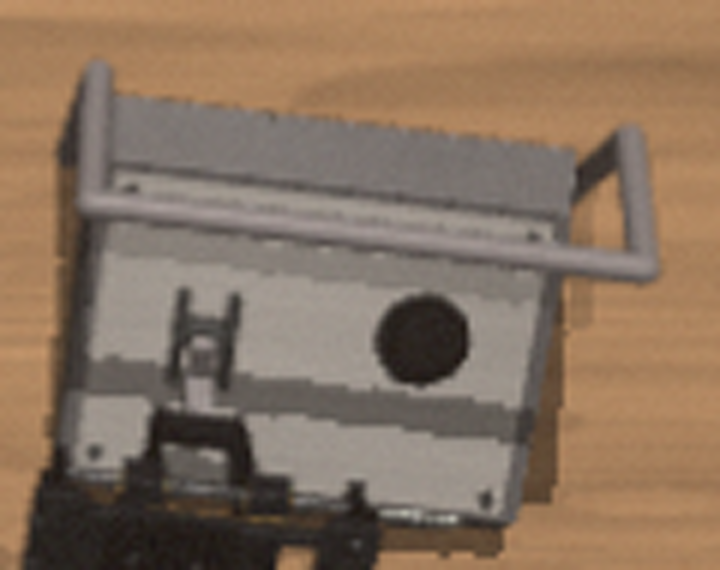

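View pics/p5s.png

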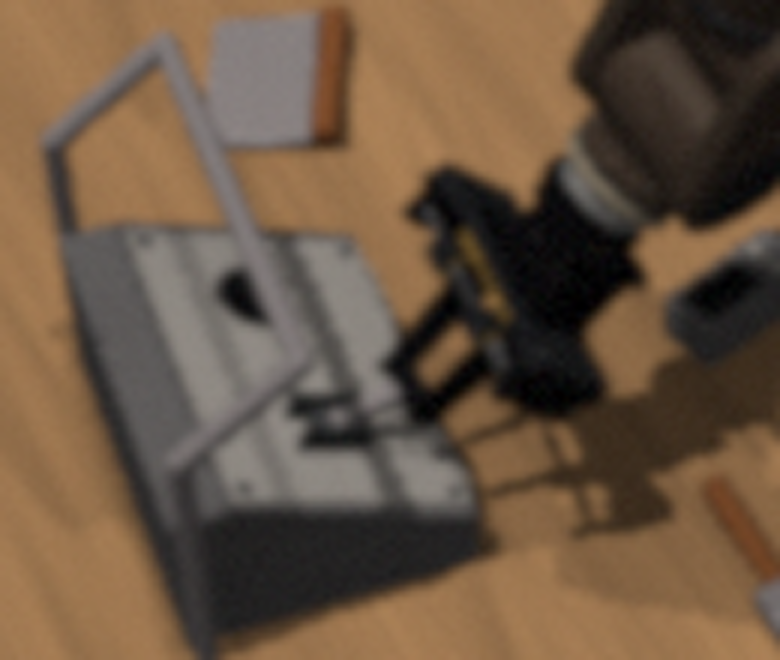

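The opening reads 39.6 mm, so the grip is pinched by its ends. Next is the arc.

Run:
```python
import numpy as np
f=np.radians(np.linspace(73,-8,13));P=60*np.c_[-np.sin(f),np.cos(f)];d=np.diff(P,axis=0)
print(np.c_[-.707*(d[:,0]+d[:,1]),.707*(d[:,0]-d[:,1])].round(1)); print(P.round(1))
```

```text
[[-6.4 -2.9]
 [-6.7 -2.2]
 [-6.9 -1.4]
 [-7.  -0.5]
 [-7.1  0.3]
 [-7.   1.1]
 [-6.8  1.9]
 [-6.5  2.7]
 [-6.2  3.5]
 [-5.7  4.2]
 [-5.2  4.8]
 [-4.6  5.4]]
[[-57.4  17.5]
 [-54.9  24.2]
 [-51.7  30.5]
 [-47.8  36.3]
 [-43.2  41.7]
 [-38.   46.5]
 [-32.2  50.6]
 [-26.1  54. ]
 [-19.5  56.7]
 [-12.7  58.6]
 [ -5.8  59.7]
 [  1.3  60. ]
 [  8.4  59.4]]
```

Request:
{"fn": "carry_out", "kwargs": {
  "targets": [
    [[0,-6.5,-3,0,0,0],[0,-6.5,-2,0,0,0],[0,-7,-1.5,0,0,0],[0,-7,-0.5,0,0,0],[0,0,0,0,0,0]]
  ]
}}

```text
time: 7.18
eef_pos: [550.5, -220.0, 128.8]
tool_rot: [-135.8, 0.3, -96.8]
wrist_force: [4.8, 0.6, -7.6]
opening: 39.8
```

Run:
```python
from plan import *
st()
```

```text
t 7.175 p [ 550.5 -220.   128.8] rot [-135.8    0.3  -96.8] F [ 4.8  0.6 -7.6] open 39.77709890749908 q [-37.5  28.9 126.9 125.   26.  -60.8] U [-128.2   61.7  128.8]
```

Request:
{"fn": "carry_out", "kwargs": {
  "targets": [
    [[0,-8,0,0,0,0],[0,-7,1,0,0,0],[0,-7,2,0,0,0],[0,-6.5,3,0,0,0],[0,0,0,0,0,0]]
  ]
}}

```text
time: 7.8
eef_pos: [572.2, -222.6, 145.2]
tool_rot: [-136.0, 0.2, -96.9]
wrist_force: [5.0, -1.1, -10.2]
opening: 39.3
```

Run:
```python
from plan import *
st()
```

```text
t 7.8 p [ 572.2 -222.6  145.2] rot [-136.     0.2  -96.9] F [  5.   -1.1 -10.2] open 39.25344261262351 q [-35.9  27.8 123.4 118.6  22.7 -52.2] U [-106.4   61.7  145.2]
```

Request:
{"fn": "carry_out", "kwargs": {
  "targets": [
    [[0,-8,7,0,0,0],[0,-7.5,8,0,0,0],[0,-6,7,0,0,0],[0,0,0,0,0,0]]
  ]
}}

```text
time: 8.3
eef_pos: [604.8, -226.5, 149.6]
tool_rot: [-135.3, 0.2, -96.9]
wrist_force: [-0.1, 0.3, -6.0]
opening: 39.9
```

Run:
```python
from plan import *
st()
```

```text
t 8.3 p [ 604.8 -226.5  149.6] rot [-135.3    0.2  -96.9] F [-0.1  0.3 -6. ] open 39.8935280836985 q [-34.1  29.  119.4 116.1  21.1 -47.7] U [-73.5  61.6 149.6]
```

The lever is at about -9°, which is up. Releasing and backing off.

Request:
{"fn": "carry_out", "kwargs": {
  "targets": [
    [[0,0,0,0,0,0],[0,0,0,0,0,0],[0,0,0,0,0,0],[0,0,-10,0,0,0],[0,0,-40,0,0,0],[0,0,-45,0,0,0],[0,0,0,0,0,0]]
  ],
  "fingers": 0.9
}}

```text
time: 9.18
eef_pos: [535.5, -218.7, 219.9]
tool_rot: [-135.3, 0.2, -96.9]
wrist_force: [1.5, -0.1, -0.3]
opening: 85.9
```

Run:
```python
from plan import *
from h import *
from workcell import snapshot
st()
im,d=snapshot('top');cv2.imwrite('pics/full6.png',im[:,:,::-1]);np.savez('top6.npz',im=im,d=d);crop(im,*(360,165,120,95),6,f'pics/p6top.png')
im,d=snapshot('scene');np.savez('scene6.npz',im=im,d=d);crop(im,260,240,160,150,5,f'pics/p6s.png')
```

```text
t 9.175 p [ 535.5 -218.7  219.9] rot [-135.3    0.2  -96.9] F [ 1.5 -0.1 -0.3] open 85.86012380761785 q [-38.7  17.5 124.2  94.2  22.  -28.2] U [-143.2   61.4  219.9]
```

View pics/p6top.png

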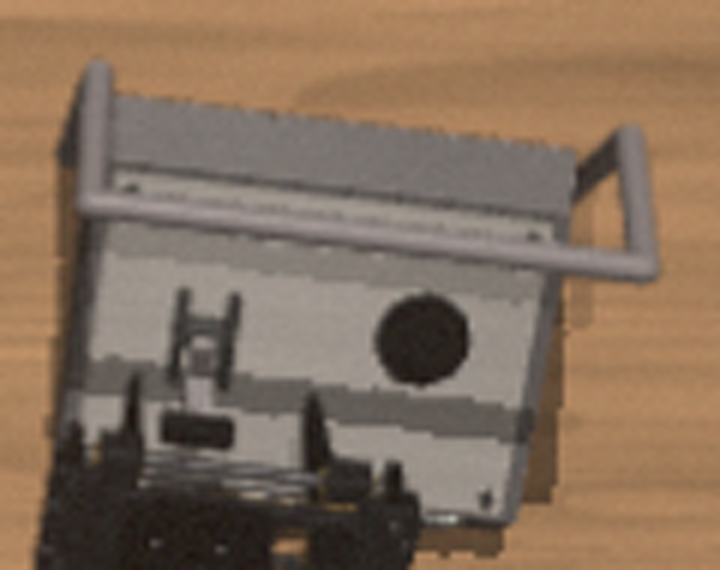

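View pics/full6.png

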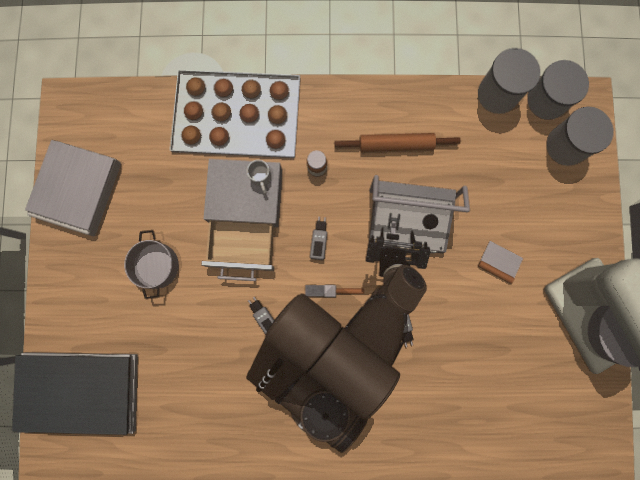

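View pics/p6s.png

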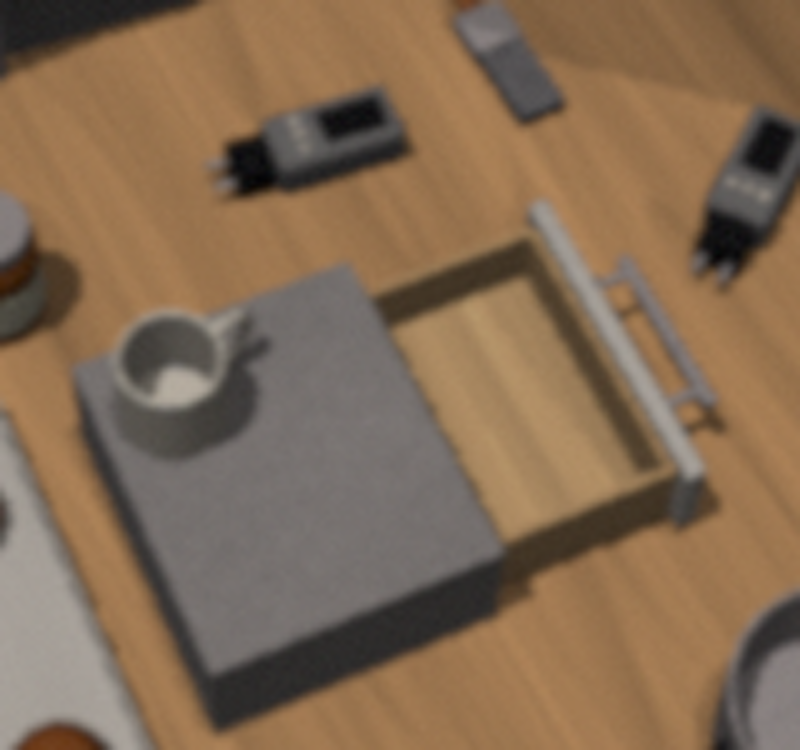

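The lever has dropped again (grip at crop (198,430)), so it was either not past its balance point or was dragged back on release. I'll repeat the lift, push it to the stop, and check it in a picture before letting go.

Request:
{"fn": "carry_out", "kwargs": {
  "targets": [
    [[0,27,1,0,0,0],[0,27,1,0,0,0],[0,27,1,0,0,0],[0,0,0,0,0,0],[0,0,25,0,0,0],[0,0,25,0,0,0],[0,0,0,0,0,0]]
  ],
  "fingers": 0.9
}}

```text
time: 10.15
eef_pos: [521.1, -217.5, 118.8]
tool_rot: [-135.4, 0.4, -96.9]
wrist_force: [-0.3, 0.5, 0.4]
opening: 85.5
```

Run:
```python
from plan import *
st()
s=np.sin(np.radians(45));back=np.array([-s,0,s])
rows(U(np.array([-141.5,61,106])-back*5),tilt(45))
```

```text
t 10.15 p [ 521.1 -217.5  118.8] rot [-135.4    0.4  -96.9] F [-0.3  0.5  0.4] open 85.4746732573932 q [-39.9  29.3 131.1 129.1  29.9 -67.7] U [-157.7   60.8  118.8]
dist 25.6 rv [ 0.4  0.1 -0.4] n 1 total tool shift [-0.1 -2.5 25.5]
[[-0.1, -2.5, 25.5, 0.4, 0.1, -0.4]]
```

Request:
{"fn": "carry_out", "kwargs": {
  "targets": [
    [[0,-2.5,26,0,0,0],[0,0,0,0,0,0]]
  ]
}}

```text
time: 10.4
eef_pos: [542.0, -219.6, 103.1]
tool_rot: [-135.3, 0.4, -96.9]
wrist_force: [-0.4, 0.7, 0.2]
opening: 85.8
```

Request:
{"fn": "carry_out", "kwargs": {
  "targets": [
    [[0,0,0,0,0,0],[0,0,0,0,0,0],[0,0,0,0,0,0],[0,0,0,0,0,0],[0,0,0,0,0,0],[0,0,0,0,0,0],[0,0,0,0,0,0]]
  ],
  "fingers": 0.2
}}

```text
time: 11.28
eef_pos: [540.7, -218.9, 105.8]
tool_rot: [-135.2, 0.4, -96.9]
wrist_force: [0.8, 1.9, 0.8]
opening: 39.8
```

Run:
```python
from plan import *
st()
```

```text
t 11.275 p [ 540.7 -218.9  105.8] rot [-135.2    0.4  -96.9] F [0.8 1.9 0.8] open 39.761505806048646 q [-38.4  31.7 129.2 131.8  30.  -69.2] U [-138.1   61.7  105.8]
```

Request:
{"fn": "carry_out", "kwargs": {
  "targets": [
    [[0,-6.5,-3,0,0,0],[0,-7,-2,0,0,0],[0,-7,-1.5,0,0,0],[0,-7.5,-0.5,0,0,0],[0,-7.5,0,0,0,0],[0,-7,1,0,0,0],[0,-7,2,0,0,0],[0,0,0,0,0,0]]
  ]
}}

```text
time: 12.28
eef_pos: [566.9, -222.0, 140.4]
tool_rot: [-136.5, 0.3, -97.1]
wrist_force: [8.1, -0.9, -11.5]
opening: 39.6
```

Run:
```python
from plan import *
from h import *
from workcell import snapshot
st()
im,d=snapshot('top');crop(im,*(360,165,120,95),6,f'pics/p7top.png')
im,d=snapshot('scene');crop(im,225,145,130,110,6,f'pics/p7s.png')
```

```text
t 12.275 p [ 566.9 -222.   140.4] rot [-136.5    0.3  -97.1] F [  8.1  -0.9 -11.5] open 39.621510529568276 q [-36.1  28.  124.  119.1  22.8 -52.9] U [-111.6   61.7  140.4]
```

View pics/p7top.png

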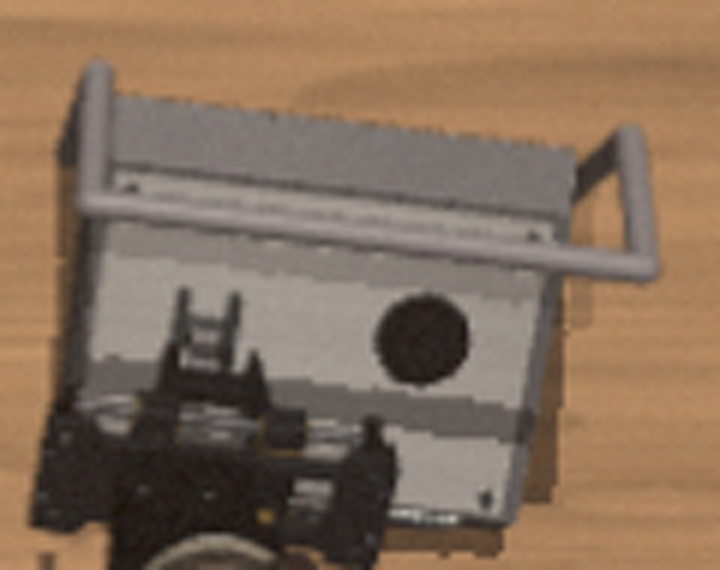

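View pics/p7s.png

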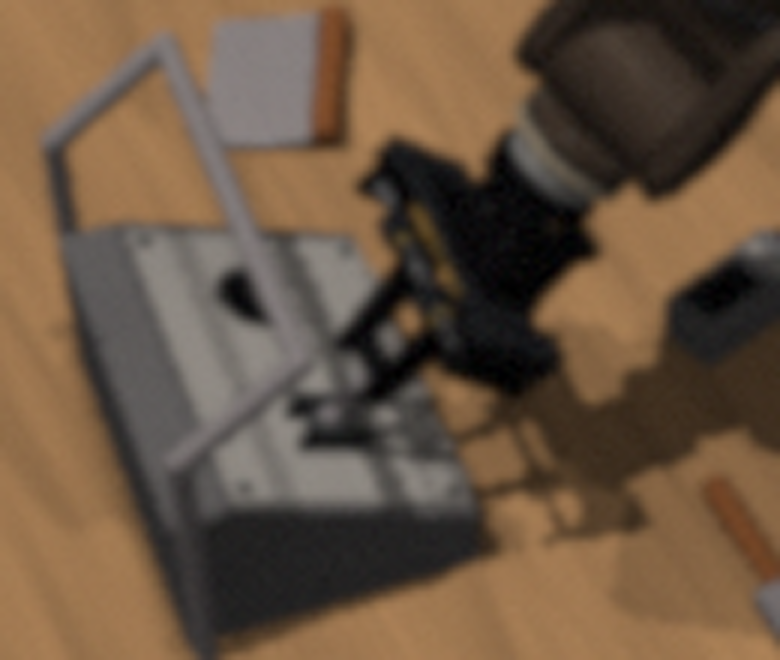

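Run:
```python
from plan import *
from h import *
for c in [(210,390),(210,395)]:
  for z in (125,135,145): print(toU(onz('top',[(360+c[0]/6,165+c[1]/6)],z)[0]))
# lever hinge estimate & up-grip position from initial images
im=np.load('top0.npz')['im'].astype(int)
m=(im.sum(2)<130).astype(np.uint8);m[:208]=0;m[219:]=0;m[:,:385]=0;m[:,408:]=0
print(toU(onz('top',[(360+218/6,165+290/6)],150)[0]), toU(onz('top',[(360+204/6,165+350/6)],95)[0]))
# tips
print([toU(onz('top',[(360+x/6,165+350/6)],135)[0]) for x in (175,258)])
```

```text
[-122.1   56.2  125. ]
[-123.6   57.2  135. ]
[-125.1   58.3  145. ]
[-124.8   55.9  125. ]
[-126.3   57.   135. ]
[-127.8   58.   145. ]
[-71.8  60.  150. ] [-95.9  58.5  95. ]
[array([-104.3,   78.1,  135. ]), array([-99. ,  33.8, 135. ])]
```

In the top crop the grip (about (210,390)) has slid ~14 mm behind the pads, so pinching by friction doesn't carry the lever. I'll let it go and push it up from below with closed fingers instead.

Request:
{"fn": "carry_out", "kwargs": {
  "targets": [
    [[0,0,0,0,0,0],[0,0,0,0,0,0],[0,0,0,0,0,0],[0,0,0,0,0,0],[0,0,-40,0,0,0],[0,0,-40,0,0,0],[0,0,0,0,0,0]]
  ],
  "fingers": 0.8
}}

```text
time: 13.25
eef_pos: [511.6, -216.2, 200.1]
tool_rot: [-136.4, 0.4, -97.1]
wrist_force: [-0.0, 0.1, -0.6]
opening: 76.5
```

Run:
```python
from plan import *
st()
rows(U(np.array([-203,60.5,129.3])),tilt(45))
```

```text
t 13.25 p [ 511.6 -216.2  200.1] rot [-136.4    0.4  -97.1] F [-0.   0.1 -0.6] open 76.48052748273669 q [-40.4  18.  127.6  99.8  22.8 -35.7] U [-167.3   61.   200.1]
dist 79.3 rv [ 1.4 -0.1 -0.6] n 2 total tool shift [ 1.2 74.7 26.6]
[[0.6, 37.4, 13.3, 0.7, -0.0, -0.3], [0.4, 37.5, 12.9, 0.7, -0.0, -0.3]]
```

Request:
{"fn": "carry_out", "kwargs": {
  "targets": [
    [[0.5,25,9,0.5,0,-0.2],[0.5,25,9,0.5,0,-0.2],[0.5,25,9,0.5,0,-0.2],[0,0,0,0,0,0],[0,0,0,0,0,0],[0,0,0,0,0,0],[0,0,0,0,0,0],[0,0,0,0,0,0]]
  ],
  "fingers": 0
}}

```text
time: 14.25
eef_pos: [480.2, -216.1, 127.6]
tool_rot: [-134.6, -0.4, -96.8]
wrist_force: [-0.6, -1.0, 0.3]
opening: 2.6
```

Run:
```python
from plan import *
st()
rows(U(np.array([-160.6,60.5,86.9])),tilt(45))
```

```text
t 14.25 p [ 480.2 -216.1  127.6] rot [-134.6   -0.4  -96.8] F [-0.6 -1.   0.3] open 2.557589033428202 q [-44.   27.2 136.1 128.9  33.2 -72.3] U [-198.5   57.5  127.6]
dist 55.7 rv [-0.4 -0.4  0.2] n 2 total tool shift [-3.4  2.4 55.5]
[[-1.7, 1.2, 27.8, -0.2, -0.2, 0.1], [-1.6, 1.1, 27.8, -0.2, -0.2, 0.1]]
```

Request:
{"fn": "carry_out", "kwargs": {
  "targets": [
    [[-1.5,1.5,18.5,0,0,0],[-1,1,18.5,0,0,0],[-1,0,18.5,0,0,0],[0,0,0,0,0,0]]
  ]
}}

```text
time: 14.75
eef_pos: [519.7, -217.8, 87.5]
tool_rot: [-134.4, -0.5, -96.9]
wrist_force: [-0.5, 0.3, -0.0]
opening: 0.3
```

Run:
```python
from plan import *
from h import *
from workcell import snapshot
st()
im,d=snapshot('top');crop(im,*(360,165,120,95),6,f'pics/p8top.png')
im,d=snapshot('scene');crop(im,225,145,130,110,6,f'pics/p8s.png')
```

```text
t 14.75 p [ 519.7 -217.8   87.5] rot [-134.4   -0.5  -96.9] F [-0.5  0.3 -0. ] open 0.34216106187269874 q [-40.   34.1 132.9 138.1  35.2 -78.6] U [-159.1   60.4   87.5]
```

View pics/p8top.png

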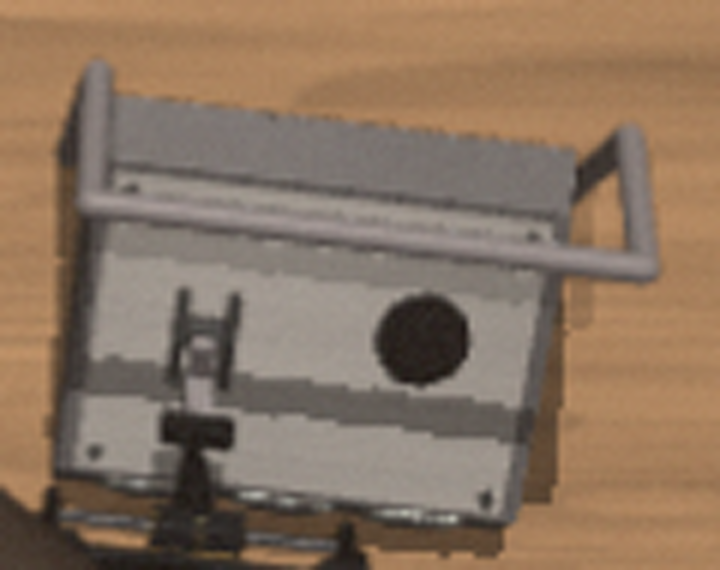

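View pics/p8s.png

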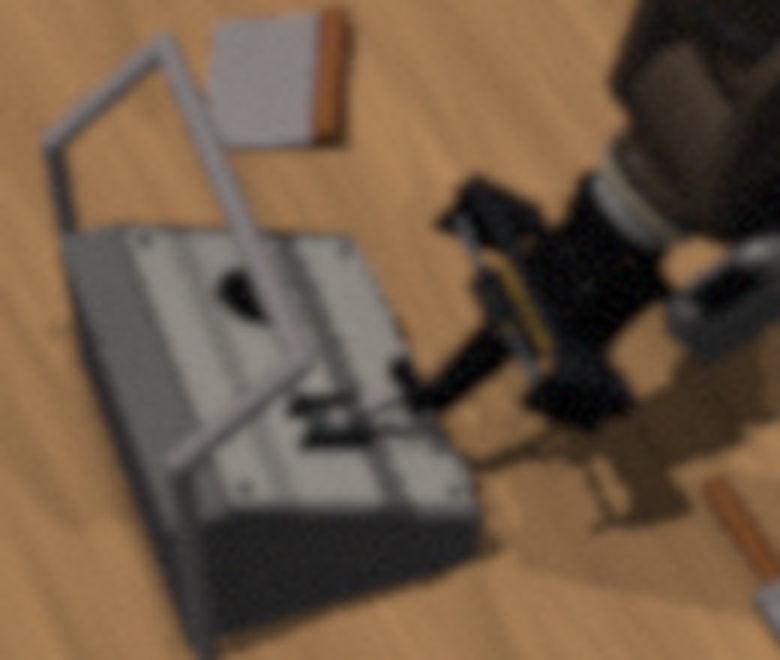

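The finger now sits under the grip (top crop: finger end at (197,450), grip at (198,430)). Pushing up along the arc.

Request:
{"fn": "carry_out", "kwargs": {
  "targets": [
    [[0,-6.5,2,0,0,0],[0,-7,-3,0,0,0],[0,-7,-2,0,0,0],[0,-7,-1.5,0,0,0],[0,-7,-0.5,0,0,0],[0,-7,0,0,0,0],[0,0,0,0,0,0]]
  ]
}}

```text
time: 15.72
eef_pos: [545.4, -221.0, 125.8]
tool_rot: [-134.3, -0.6, -96.9]
wrist_force: [-0.2, -0.2, -1.2]
opening: 0.5
```

Run:
```python
from plan import *
from h import *
from workcell import snapshot
st()
im,d=snapshot('top');crop(im,*(360,165,120,95),6,f'pics/p9top.png')
```

```text
t 15.725 p [ 545.4 -221.   125.8] rot [-134.3   -0.6  -96.9] F [-0.2 -0.2 -1.2] open 0.4620411024096439 q [-38.   29.5 128.5 130.5  28.5 -67.4] U [-133.1   60.2  125.8]
```

View pics/p9top.png

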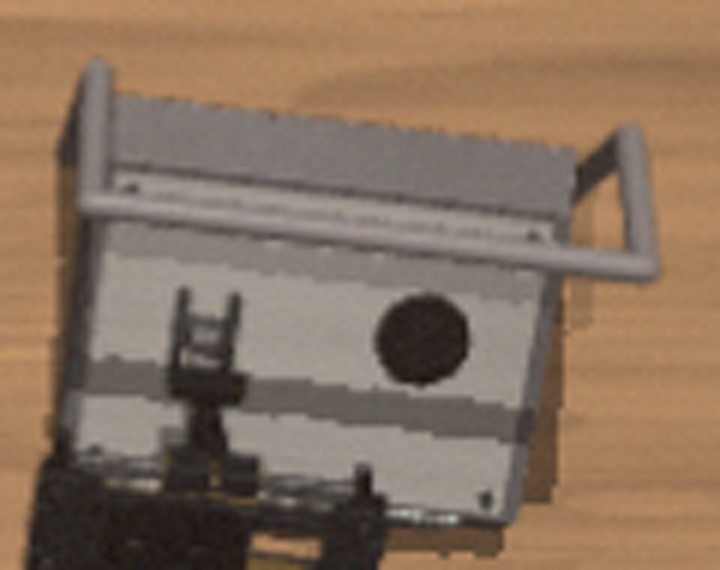

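Request:
{"fn": "carry_out", "kwargs": {
  "targets": [
    [[0,-7,1.5,0,0,0],[0,-6.5,2.5,0,0,0],[0,-6,3.5,0,0,0],[0,-5.5,4,0,0,0],[0,-5,5,0,0,0],[0,-4.5,5,0,0,0],[0,0,0,0,0,0]]
  ]
}}

```text
time: 16.65
eef_pos: [586.1, -225.7, 135.0]
tool_rot: [-134.5, -0.6, -97.0]
wrist_force: [-11.2, 0.3, 8.2]
opening: 0.5
```

Run:
```python
from plan import *
from h import *
from workcell import snapshot
st()
im,d=snapshot('top');crop(im,*(360,165,120,95),6,f'pics/p10top.png')
im,d=snapshot('scene');crop(im,225,145,130,110,6,f'pics/p10s.png')
```

```text
t 16.65 p [ 586.1 -225.7  135. ] rot [-134.5   -0.6  -97. ] F [-11.2   0.3   8.2] open 0.546997450949138 q [-35.2  29.9 122.9 126.2  24.2 -59.7] U [-92.2  60.2 135. ]
```

View pics/p10top.png

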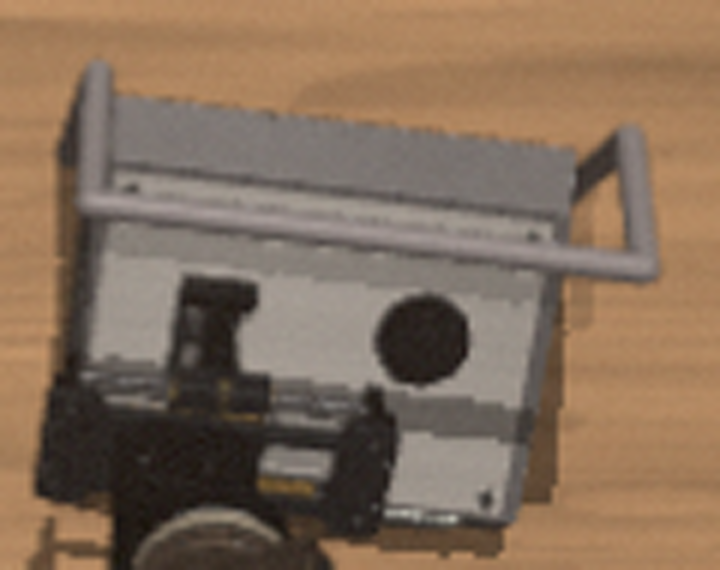

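View pics/p10s.png

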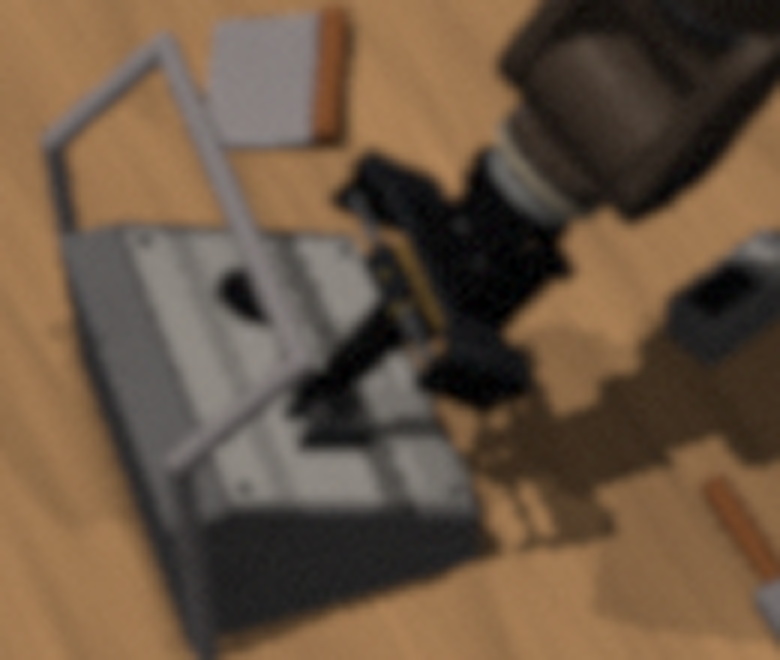

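The grip is back at crop (218,290), exactly its starting position, with 11 N against the stop. Backing off slowly.

Request:
{"fn": "carry_out", "kwargs": {
  "targets": [
    [[0,3,-3,0,0,0],[0,5,-5,0,0,0],[0,10,-15,0,0,0],[0,10,-35,0,0,0],[0,0,-45,0,0,0],[0,0,0,0,0,0]]
  ]
}}

```text
time: 17.5
eef_pos: [488.2, -212.2, 187.7]
tool_rot: [-134.6, -0.5, -97.0]
wrist_force: [0.7, -0.3, 0.2]
opening: 0.5
```

Run:
```python
from plan import *
from h import *
from workcell import snapshot
st()
im,d=snapshot('top');np.savez('top6.npz',im=im,d=d);crop(im,*(360,165,120,95),6,f'pics/p11top.png')
crop(im,195,150,150,145,4,'pics/p11b.png')
im,d=snapshot('scene');np.savez('scene6.npz',im=im,d=d)
# tester pose: top face mask etc.
t=np.load('top6.npz');ct=cloud('top',t['d'])
reg=ct[205:275,300:340];zz=reg[...,2];m=zz>28;m[:, -5:]=0
ys,xs=np.nonzero(m);print('tester z',np.percentile(zz[m],[10,50,90]),m.sum())
rect=cv2.minAreaRect(np.c_[xs+300,ys+205].astype(np.float32));print(rect)
g=reg[m][:,:2];c=g.mean(0);w,v=np.linalg.eigh(np.cov((g-c).T));print('pca',c,np.sqrt(w),np.degrees(np.arctan2(v[1,1],v[0,1])))
```

```text
t 17.5 p [ 488.2 -212.2  187.7] rot [-134.6   -0.5  -97. ] F [ 0.7 -0.3  0.2] open 0.5044574490850817 q [-42.6  18.6 132.3 112.1  26.2 -51.4] U [-191.    62.3  187.7]
tester z [32.3 38.3 45.9] 520
((318.8125, 242.53057861328125), (54.190948486328125, 20.801687240600586), 87.45519256591797)
pca [524.7  22.8] [15.1 50.3] -178.97494135634741
```

View pics/p11top.png

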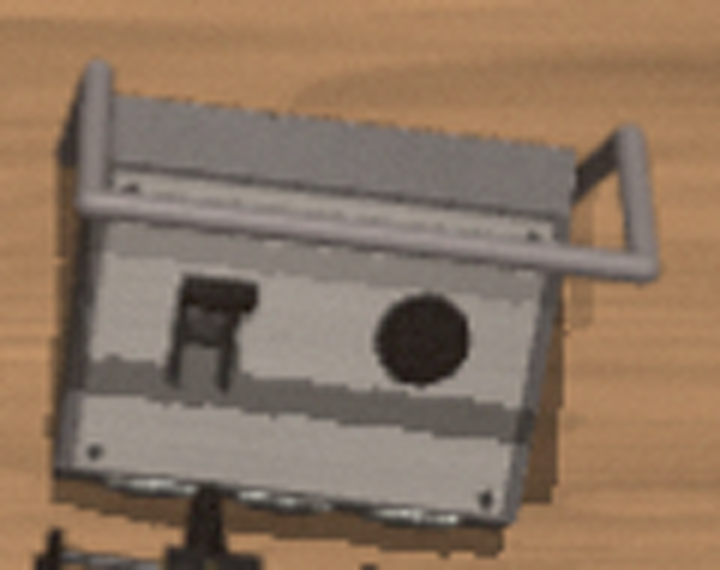

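View pics/p11b.png

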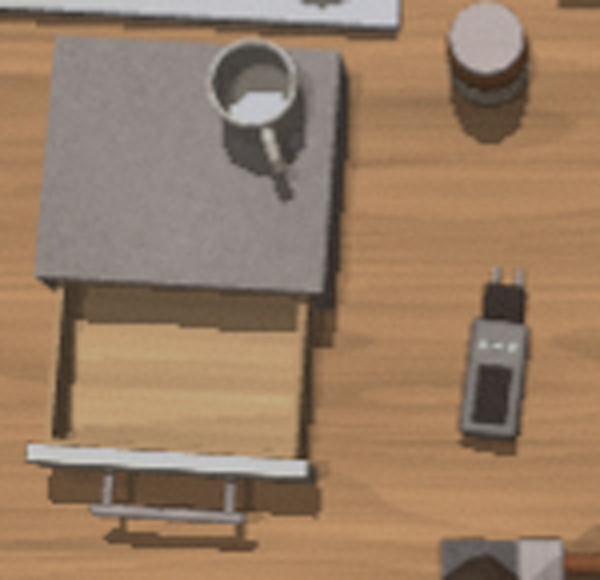

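The lever stays up (grip at (218,290)). The tester's top face spans crop corners near (475,320), (527,320), (515,435), (460,431). Next come the tester and drawer poses.

Run:
```python
from plan import *
from h import *
P=lambda c:[(195+x/4-.4,150+y/4-.4) for x,y in c]
t=onz('top',P([(476,320),(527,321),(516,437),(461,432)]),40);print('tester corners',t[:,:2])
c=t.mean(0);f=(t[0]+t[1])/2-(t[2]+t[3])/2;print('c',c,'len',np.linalg.norm(f),'yaw',np.degrees(np.arctan2(f[1],f[0])), 'w',np.linalg.norm(t[0]-t[1]),np.linalg.norm(t[2]-t[3]))
b=onz('top',P([(56,37),(342,50),(323,292),(38,276)]),100);print('box',b[:,:2],'c',b.mean(0))
for i,j in((0,1),(3,2)): d=b[i]-b[j];print('w',np.linalg.norm(d),np.degrees(np.arctan2(-d[0],d[1])))
for i,j in((0,3),(1,2)): d=b[i]-b[j];print('d',np.linalg.norm(d),np.degrees(np.arctan2(d[1],d[0])))
p=onz('top',P([(27,444),(308,461),(307,476),(28,460)]),87);print('plate',p[:,:2]);d=p[3]-p[2];print(np.linalg.norm(d),np.degrees(np.arctan2(-d[0],d[1])))
fl=onz('top',P([(72,440),(300,452)]),78);print('inside',fl)
im=np.load('top6.npz');ct=cloud('top',im['d'])
q=ct[188:206,212:265].reshape(-1,3);print('box top z',np.median(q[:,2]))
q=ct[235:255,218:260].reshape(-1,3);print('floor z',np.median(q[:,2]))
h=onz('top',P([(92,510),(243,520)]),60);print('handle',h)
print('handle depth',[ct[int(150+515/4)+k,int(195+165/4)] for k in(-1,0,1)])
m=onz('top',P([(252,80)]),175);print('mug',m)
```

```text
tester corners [[568.9  39.1]
 [568.1  -4.1]
 [469.5   5.1]
 [473.7  51.4]]
c [520.1  22.9  40. ] len 97.44415824421253 yaw -6.361214110020595 w 43.205529040364254 46.4987917345706
box [[800.1 390.4]
 [788.  150.1]
 [583.9 163.4]
 [597.4 399.5]] c [692.4 275.8 100. ]
w 240.561391253378 -2.887710685621268
w 236.43015742850687 -3.286564617116831
d 202.87111901668464 -2.5765322862601194
d 204.53649924494727 -3.7379651614115246
plate [[459.5 407.8]
 [445.7 175.4]
 [433.4 176.1]
 [446.2 406.6]]
230.8389527337906 -3.1855588221166946
inside [[463.6 372.4  78. ]
 [453.8 183.   78. ]]
box top z 99.57227304751837
floor z 21.980046286128413
handle [[406.6 358.   60. ]
 [398.6 231.7  60. ]]
handle depth [array([406.7, 295.3,  66.8]), array([403.5, 295.5,  65. ]), array([400.1, 295. ,  67.5])]
mug [[743.8 215.2 175. ]]
```

Run:
```python
from plan import *
a=rows(np.array([500,-80,220.]),down(-96),maxdeg=7)
rows(np.array([525,22.5,110.]),down(-96),start=a,maxmm=40)
```

```text
dist 137.2 rv [-45.3  -0.8  -0.7] n 7 total tool shift [-132.6  -20.7  -28.6]
[[-18.9, -3.0, -4.1, -6.5, -0.1, -0.1], [-19.0, -2.5, -4.4, -6.5, -0.1, -0.1], [-19.0, -2.0, -4.6, -6.5, -0.1, -0.1], [-19.0, -1.5, -4.7, -6.5, -0.1, -0.1], [-19.0, -1.0, -4.8, -6.5, -0.1, -0.1], [-19.0, -0.5, -4.9, -6.5, -0.1, -0.1], [-19.0, -0.0, -4.9, -6.5, -0.1, -0.1]]
dist 152.4 rv [0. 0. 0.] n 4 total tool shift [-104.6  -14.1  110. ]
[[-26.1, -3.5, 27.5, 0.0, 0.0, 0.0], [-26.1, -3.5, 27.5, 0.0, 0.0, 0.0], [-26.1, -3.5, 27.5, 0.0, 0.0, 0.0], [-26.1, -3.5, 27.5, 0.0, 0.0, 0.0]]
```

Request:
{"fn": "carry_out", "kwargs": {
  "targets": [
    [[-19,-3,-4,-6.5,0,0],[-19,-2.5,-4.5,-6.5,0,0],[-19,-2,-4.5,-6.5,0,0],[-19,-1.5,-4.5,-6.5,0,0],[-19,-1,-5,-6.5,0,0],[-19,-0.5,-5,-6.5,0,0],[-19,0,-5,-6.5,0,0],[0,0,0,0,0,0]]
  ],
  "fingers": 1
}}

```text
time: 18.6
eef_pos: [496.2, -109.1, 199.7]
tool_rot: [-164.0, 3.8, -94.0]
wrist_force: [0.2, -0.4, -0.1]
opening: 75.2
```

Run:
```python
from plan import *
st()
a=rows(np.array([525,22.5,110.]),down(-96),maxmm=40)
```

```text
t 18.6 p [ 496.2 -109.1  199.7] rot [-164.     3.8  -94. ] F [ 0.2 -0.4 -0.1] open 75.2104026695169 q [-24.6  15.8 116.5  15.9  34.9  58. ] U [-195.   165.5  199.7]
dist 161.9 rv [-15.9   4.1   1.4] n 5 total tool shift [-127.1    8.4   99.9]
[[-25.4, 1.7, 20.0, -3.2, 0.8, 0.3], [-25.7, 0.7, 19.7, -3.2, 0.8, 0.3], [-26.0, -0.2, 19.3, -3.2, 0.8, 0.3], [-26.2, -1.2, 18.9, -3.2, 0.8, 0.3], [-26.5, -2.1, 18.5, -3.2, 0.8, 0.3]]
```

Request:
{"fn": "carry_out", "kwargs": {
  "targets": [
    [[-25.5,1.5,20,-3.2,0.8,0.3],[-25.5,0.5,20,-3.2,0.8,0.3],[-26,0,19,-3.2,0.8,0.3],[-26,-1,19,-3.2,0.8,0.3],[-26.5,-2,18,-3.2,0.8,0.3],[0,0,0,0,0,0]]
  ]
}}

```text
time: 19.35
eef_pos: [523.5, 28.8, 100.7]
tool_rot: [179.4, 1.1, -95.5]
wrist_force: [-0.4, 0.0, 0.2]
opening: 95.3
```

Run:
```python
from plan import *
from h import *
from workcell import snapshot
st()
a=rows(np.array([525,22.5,18.]),down(-96),maxmm=40)
im,d=snapshot('scene');crop(im,270,200,130,110,6,f'pics/p12s.png')
```

```text
t 19.35 p [523.5  28.8 100.7] rot [179.4   1.1 -95.5] F [-0.4  0.   0.2] open 95.29984494396844 q [ -4.6  29.7 110.2   1.6  40.7  89.7] U [-184.1  305.7  100.7]
dist 83.0 rv [0.6 1.1 0.5] n 3 total tool shift [ 7.7 -3.  82.6]
[[2.6, -1.0, 27.5, 0.2, 0.4, 0.2], [2.4, -0.9, 27.5, 0.2, 0.4, 0.2], [2.2, -0.8, 27.6, 0.2, 0.4, 0.2]]
```

View pics/p12s.png

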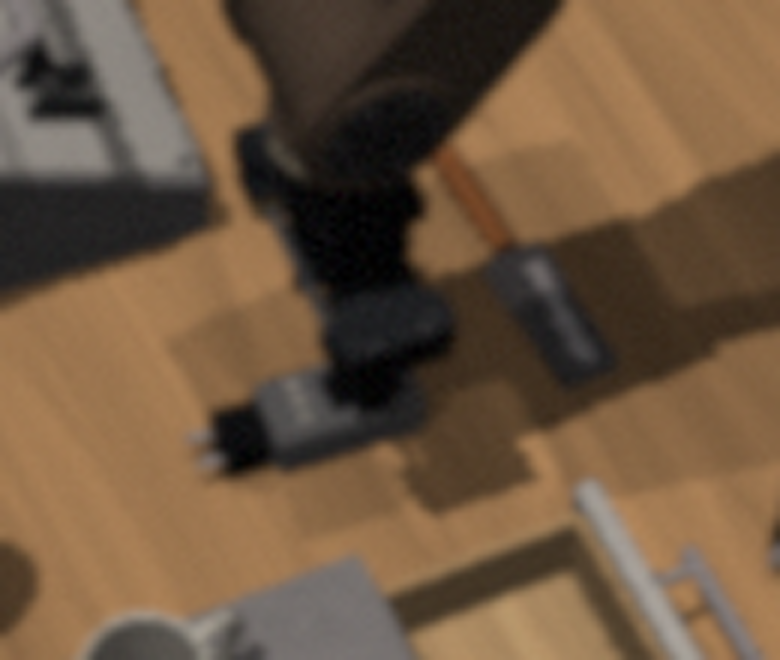

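The open gripper is above the tester (body near (340,410) in the crop). Descending.

Request:
{"fn": "carry_out", "kwargs": {
  "targets": [
    [[7,-3,15,0.5,1,0.4],[0,0,27,0,0,0],[0.5,0,25,0,0,0],[0,0,14,0,0,0],[0,0,0,0,0,0]]
  ]
}}

```text
time: 20.02
eef_pos: [524.5, 17.2, 18.8]
tool_rot: [-179.7, 0.5, -96.0]
wrist_force: [-0.6, -0.0, 0.2]
opening: 95.2
```

Run:
```python
from plan import *
st()
a=rows(np.array([525,22.5,17.]),down(-96),maxmm=40)
```

```text
t 20.025 p [524.5  17.2  18.8] rot [-179.7    0.5  -96. ] F [-0.6 -0.   0.2] open 95.1768725735597 q [ -5.6  37.4 113.4   1.   28.9  89.5] U [-181.7  294.3   18.8]
dist 5.6 rv [-0.3  0.5 -0. ] n 1 total tool shift [-5.3  0.   1.8]
[[-5.3, 0.0, 1.8, -0.3, 0.5, -0.0]]
```

Request:
{"fn": "carry_out", "kwargs": {
  "targets": [
    [[-5,0,1,0,0.4,0],[0,0,0,0,0,0]]
  ]
}}

```text
time: 20.27
eef_pos: [525.6, 22.1, 19.1]
tool_rot: [-179.6, 0.1, -96.0]
wrist_force: [0.7, -0.1, 0.8]
opening: 94.9
```

Request:
{"fn": "carry_out", "kwargs": {
  "targets": [
    [[0,0,0,0,0,0],[0,0,0,0,0,0],[0,0,0,0,0,0],[0,0,0,0,0,0],[0,0,0,0,0,0],[0,0,0,0,0,0]]
  ],
  "fingers": 0.3
}}

```text
time: 21.02
eef_pos: [526.1, 22.4, 20.3]
tool_rot: [-179.5, 0.1, -96.0]
wrist_force: [-0.4, -0.0, -0.1]
opening: 49.6
```

Request:
{"fn": "carry_out", "kwargs": {
  "targets": [
    [[0,0,0,0,0,0],[0,0,-8,0,0,0],[0,0,-20,0,0,0],[0,0,-35,0,0,0],[0,0,-35,0,0,0],[0,0,-30,0,0,0],[0,0,0,0,0,0]]
  ]
}}

```text
time: 21.9
eef_pos: [523.6, 22.3, 152.5]
tool_rot: [-179.7, 0.1, -96.0]
wrist_force: [0.1, -0.1, -3.2]
opening: 50.0
```

Run:
```python
from plan import *
from h import *
from workcell import snapshot
st()
im,d=snapshot('scene');crop(im,260,180,150,130,5,f'pics/p13s.png')
im,d=snapshot('top');cv2.imwrite('pics/p13t.png',im[:,:,::-1])
```

```text
t 21.9 p [523.6  22.3 152.5] rot [-179.7    0.1  -96. ] F [ 0.1 -0.1 -3.2] open 50.023681786224216 q [ -4.8  25.  108.1   0.1  46.6  91.1] U [-183.1  299.3  152.5]
```

View pics/p13s.png

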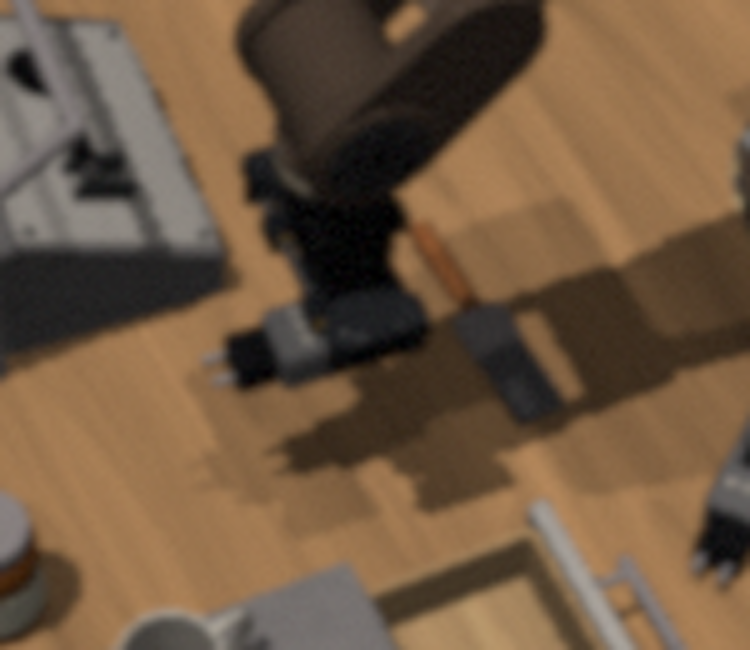

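The tester is held (opening 50 mm, about 3 N of weight). Carrying it over the drawer while turning it across.

Run:
```python
from plan import *
rows(np.array([516.6,268.7,150]),down(-3.1),n=11)
```

```text
dist 246.4 rv [ -0.1   0.  -92.9] n 11 total tool shift [-244.4   31.7    0.6]
[[-22.2, 2.9, 0.1, -0.0, 0.0, -8.4], [-22.4, -0.4, 0.1, -0.0, 0.0, -8.4], [-22.1, -3.7, 0.1, -0.0, 0.0, -8.4], [-21.3, -6.9, 0.0, -0.0, 0.0, -8.4], [-20.1, -10.0, 0.0, -0.0, 0.0, -8.4], [-18.4, -12.8, 0.0, -0.0, 0.0, -8.4], [-16.3, -15.4, 0.0, -0.0, 0.0, -8.4], [-13.9, -17.6, 0.0, -0.0, 0.0, -8.4], [-11.1, -19.4, 0.0, -0.0, 0.0, -8.4], [-8.2, -20.9, 0.0, -0.0, 0.0, -8.4], [-5.0, -21.8, 0.0, -0.0, 0.0, -8.4]]
```

View pics/p13t.png

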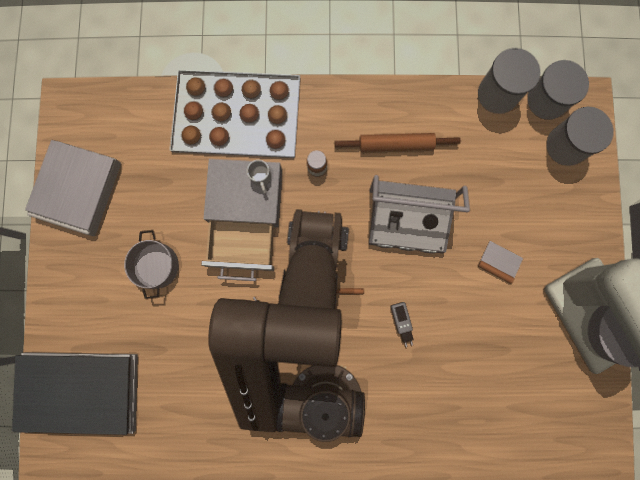

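The top view shows the forearm over the tester spot, the third tester at (402,320), and nothing else disturbed.

Request:
{"fn": "carry_out", "kwargs": {
  "targets": [
    [[-22,3,0,0,0,-8.4],[-22.5,-0.5,0,0,0,-8.4],[-22,-3.5,0,0,0,-8.4],[-21,-7,0,0,0,-8.4],[-20,-10,0,0,0,-8.4],[-18.5,-13,0,0,0,-8.4],[-16,-15.5,0,0,0,-8.4],[-14,-17.5,0,0,0,-8.4],[-11,-19.5,0,0,0,-8.4],[-8,-21,0,0,0,-8.4],[-5,-22,0,0,0,-8.4],[0,0,0,0,0,0]]
  ]
}}

```text
time: 23.5
eef_pos: [504.4, 273.8, 128.9]
tool_rot: [179.7, 1.8, -0.7]
wrist_force: [-0.4, -0.4, -2.9]
opening: 49.8
```

Run:
```python
from plan import *
st()
rows(np.array([516.6,268.7,150]),down(-3.1))
```

```text
t 23.5 p [504.4 273.8 128.9] rot [179.7   1.8  -0.7] F [-0.4 -0.4 -2.9] open 49.843593469008724 q [ 21.7  31.  101.1   0.5  49.8  22. ] U [-231.6  546.8  128.9]
dist 24.9 rv [0.4 1.8 2.4] n 1 total tool shift [ 11.6   5.1 -21.5]
[[11.6, 5.1, -21.5, 0.4, 1.8, 2.4]]
```

Request:
{"fn": "carry_out", "kwargs": {
  "targets": [
    [[11.5,5,-5,0.4,1.8,2.4],[0,0,0,0,0,0],[0,0,0,0,0,0]]
  ]
}}

```text
time: 23.88
eef_pos: [516.5, 266.4, 132.0]
tool_rot: [180.0, 0.1, -3.6]
wrist_force: [-0.7, -0.0, -3.6]
opening: 49.9
```

Run:
```python
from plan import *
from h import *
from workcell import snapshot
st()
rows(np.array([516.6,268.7,44]),down(-3.1))
im,d=snapshot('scene');crop(im,260,240,160,150,5,f'pics/p14s.png')
im,d=snapshot('top');crop(im,190,150,150,145,4,'pics/p14t.png')
```

```text
t 23.875 p [516.5 266.4 132. ] rot [180.    0.1  -3.6] F [-0.7 -0.  -3.6] open 49.921717874894696 q [ 20.8  30.7 101.   -0.   48.4  24.4] U [-218.7  540.9  132. ]
dist 88.1 rv [ 0.   0.1 -0.5] n 2 total tool shift [ 0.1 -2.4 88. ]
[[0.0, -1.2, 44.0, 0.0, 0.0, -0.2], [0.0, -1.2, 44.0, 0.0, 0.0, -0.2]]
```

View pics/p14s.png

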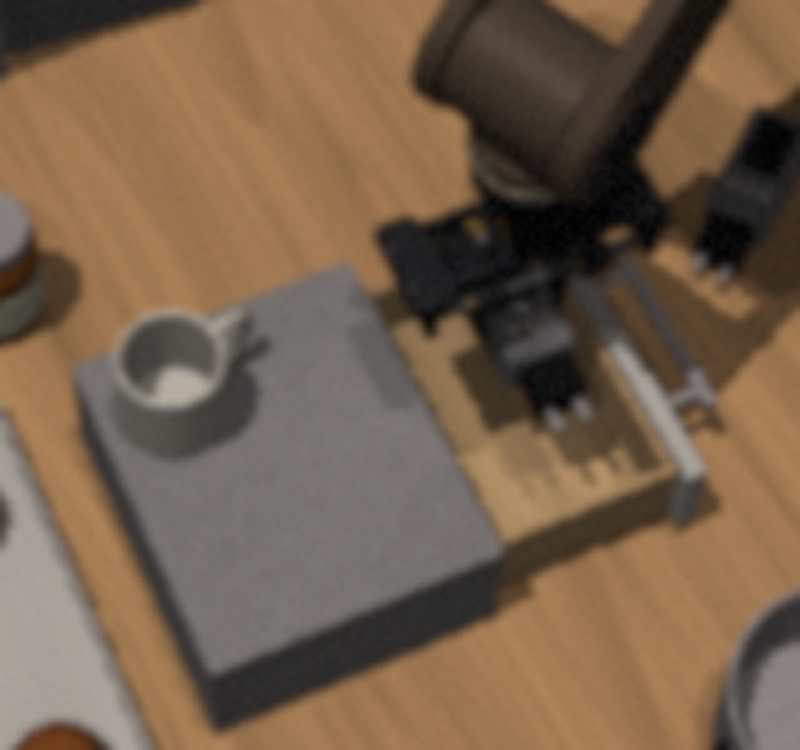

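View pics/p14t.png

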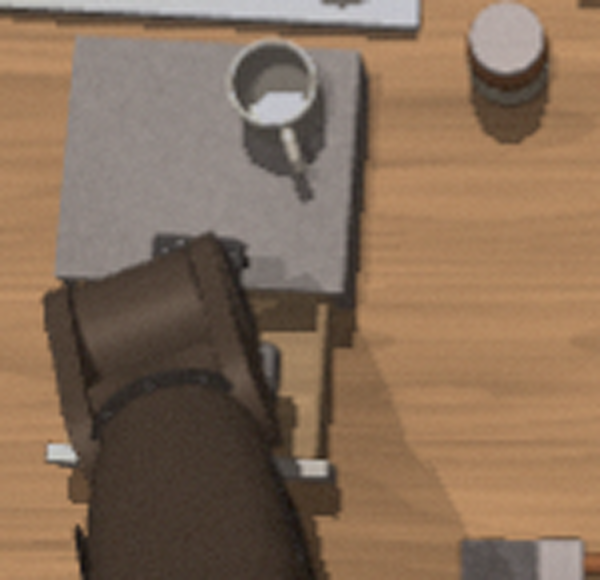

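The tester hangs inside the drawer outline, pins toward +y (scene crop (565,410)). Lowering.

Request:
{"fn": "carry_out", "kwargs": {
  "targets": [
    [[0,-2.5,15,0,0,-0.3],[0,0,25,0,0,0],[0,0,20,0,0,0],[0,0,12,0,0,0],[0,0,0,0,0,0]]
  ]
}}

```text
time: 24.6
eef_pos: [516.0, 269.4, 55.4]
tool_rot: [180.0, 0.1, -3.2]
wrist_force: [-0.0, 0.4, -3.7]
opening: 50.0
```

Run:
```python
from plan import *
st()
rows(np.array([516.6,268.7,43]),down(-3.1))
```

```text
t 24.6 p [516.  269.4  55.4] rot [180.    0.1  -3.2] F [-0.   0.4 -3.7] open 50.00757211170533 q [ 21.1  37.  103.9   0.   39.2  24.3] U [-219.5  543.8   55.4]
dist 12.4 rv [ 0.   0.1 -0.1] n 1 total tool shift [ 0.6  0.6 12.4]
[[0.6, 0.6, 12.4, 0.0, 0.1, -0.1]]
```

Request:
{"fn": "carry_out", "kwargs": {
  "targets": [
    [[0.5,0.5,6,0,0,0],[0,0,4,0,0,0],[0,0,2,0,0,0],[0,0,0,0,0,0]]
  ]
}}

```text
time: 25.1
eef_pos: [517.3, 269.1, 43.9]
tool_rot: [-180.0, -0.0, -3.2]
wrist_force: [-0.2, -0.4, -3.1]
opening: 49.6
```

Request:
{"fn": "carry_out", "kwargs": {
  "targets": [
    [[0,0,1.5,0,0,0],[0,0,0,0,0,0]]
  ]
}}

```text
time: 25.35
eef_pos: [517.4, 269.2, 42.8]
tool_rot: [-180.0, -0.1, -3.2]
wrist_force: [-0.2, 0.2, -3.5]
opening: 49.9
```

Request:
{"fn": "carry_out", "kwargs": {
  "targets": [
    [[0,0,1.5,0,0,0],[0,0,0,0,0,0]]
  ]
}}

```text
time: 25.6
eef_pos: [518.2, 269.3, 42.5]
tool_rot: [-179.9, -0.2, -3.2]
wrist_force: [-0.6, 0.5, -2.8]
opening: 49.9
```

Request:
{"fn": "carry_out", "kwargs": {
  "targets": [
    [[0,0,1.5,0,0,0],[0,0,1,0,0,0]]
  ]
}}

```text
time: 25.85
eef_pos: [519.3, 269.2, 42.3]
tool_rot: [-179.9, -0.3, -3.2]
wrist_force: [-1.4, -3.5, 10.7]
opening: 50.0
```

It's on the floor (10.7 N up). Opening just enough, then rising.

Request:
{"fn": "carry_out", "kwargs": {
  "targets": [
    [[0,0,-1,0,0,0],[0,0,0,0,0,0],[0,0,0,0,0,0],[0,0,-5,0,0,0],[0,0,-20,0,0,0],[0,0,-35,0,0,0],[0,0,-40,0,0,0],[0,0,-30,0,0,0],[0,0,0,0,0,0]]
  ],
  "fingers": 0.68
}}

```text
time: 26.98
eef_pos: [518.3, 269.1, 177.8]
tool_rot: [-179.9, -0.3, -3.2]
wrist_force: [0.2, 0.3, -1.1]
opening: 64.6
```

Run:
```python
from plan import *
from h import *
from workcell import snapshot
st()
im,d=snapshot('scene');crop(im,260,240,160,150,5,f'pics/p15s.png')
```

```text
t 26.975 p [518.3 269.1 177.8] rot [-179.9   -0.3   -3.2] F [ 0.2  0.3 -1.1] open 64.62917299078995 q [21.  27.5 98.4 -0.  53.8 24.2] U [-217.2  543.8  177.8]
```

View pics/p15s.png

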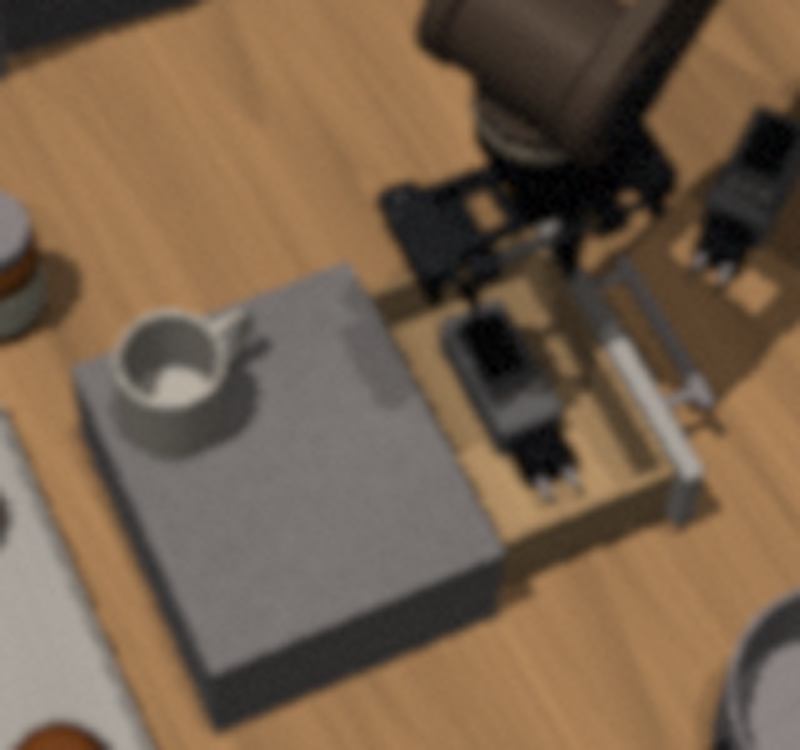

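The tester lies flat in the drawer (crop (505,370)), clear of the walls. Going around in front of the handle with closed fingers.

Run:
```python
from plan import *
a=rows(np.array([362,295,175]),down(-3.1),n=5)
```

```text
dist 158.0 rv [-0.1 -0.2 -0.1] n 5 total tool shift [-157.   -17.3    0.9]
[[-31.4, -3.5, 0.2, -0.0, -0.0, -0.0], [-31.4, -3.5, 0.2, -0.0, -0.0, -0.0], [-31.4, -3.5, 0.2, -0.0, -0.0, -0.0], [-31.4, -3.5, 0.3, -0.0, -0.0, -0.0], [-31.4, -3.5, 0.3, -0.0, -0.0, -0.0]]
```

Request:
{"fn": "carry_out", "kwargs": {
  "targets": [
    [[-31,-6,0,0,0,0],[-31,-6,0,0,0,0],[-31,-6,0,0,0,0],[-31,-6,0,0,0,0],[-31,-6,0,0,0,0],[0,0,0,0,0,0]]
  ],
  "fingers": 0
}}

```text
time: 27.78
eef_pos: [357.5, 306.6, 168.6]
tool_rot: [179.7, 0.4, -3.3]
wrist_force: [-0.2, -0.5, -0.0]
opening: 10.2
```

Run:
```python
from plan import *
st()
a=rows(np.array([362,295,175]),down(-3.1))
```

```text
t 27.775 p [357.5 306.6 168.6] rot [179.7   0.4  -3.3] F [-0.2 -0.5 -0. ] open 10.23305852875996 q [ 32.6  20.1 113.7  -0.   46.7  35.9] U [-381.3  562.3  168.6]
dist 14.0 rv [ 0.3  0.4 -0.2] n 1 total tool shift [ 5.1 11.4 -6.4]
[[5.1, 11.4, -6.4, 0.3, 0.4, -0.2]]
```

Request:
{"fn": "carry_out", "kwargs": {
  "targets": [
    [[3,11,0,0,0,0],[0,0,35,0,0,0],[0,0,35,0,0,0],[0,0,28,0,0,0],[0,0,10,0,0,0],[0,0,0,0,0,0]]
  ]
}}

```text
time: 28.52
eef_pos: [364.1, 290.8, 56.0]
tool_rot: [179.7, 0.4, -3.5]
wrist_force: [0.7, 0.1, -0.8]
opening: 0.8
```

Run:
```python
from plan import *
from h import *
from workcell import snapshot
st()
a=rows(np.array([385,294,48]),down(-3.1))
im,d=snapshot('scene');crop(im,300,220,150,140,5,f'pics/p16s.png')
```

```text
t 28.525 p [364.1 290.8  56. ] rot [179.7   0.4  -3.5] F [ 0.7  0.1 -0.8] open 0.8172796047890478 q [ 30.5  30.9 120.   -0.1  29.5  34.1] U [-372.9  547.3   56. ]
dist 22.6 rv [ 0.3  0.4 -0.4] n 1 total tool shift [20.7 -4.6  7.9]
[[20.7, -4.6, 7.9, 0.3, 0.4, -0.4]]
```

View pics/p16s.png

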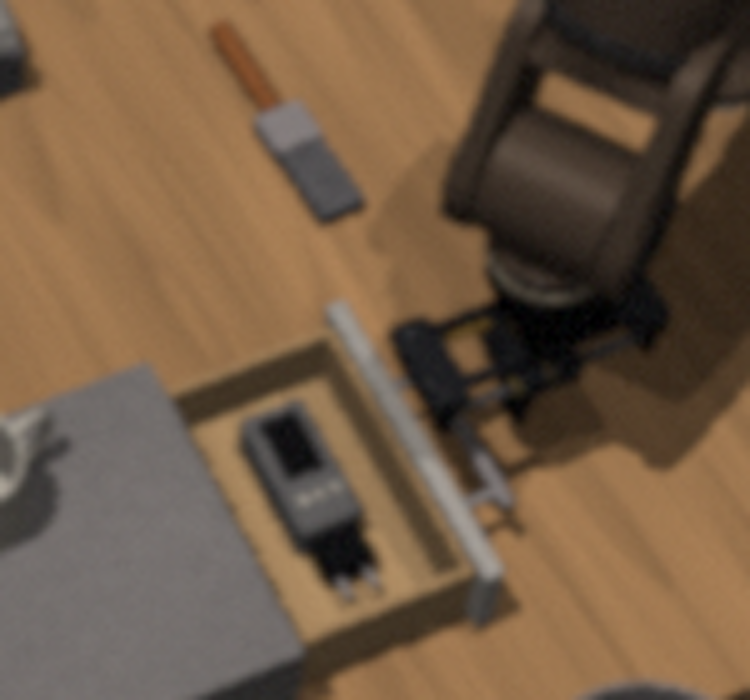

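Request:
{"fn": "carry_out", "kwargs": {
  "targets": [
    [[5,-2,8,0,0.4,0],[8,-1,0,0,0,0],[6,0,0,0,0,0],[6,0,0,0,0,0],[0,0,0,0,0,0]]
  ]
}}

```text
time: 29.2
eef_pos: [392.6, 293.1, 50.2]
tool_rot: [179.9, -0.3, -3.5]
wrist_force: [-0.5, -0.1, 0.4]
opening: 0.5
```

Request:
{"fn": "carry_out", "kwargs": {
  "targets": [
    [[8,0,0,0,0,0],[8,0,0,0,0,0],[0,0,0,0,0,0]]
  ]
}}

```text
time: 29.58
eef_pos: [409.4, 292.0, 50.3]
tool_rot: [179.8, -0.3, -3.5]
wrist_force: [0.2, -0.1, -0.7]
opening: 0.5
```

Run:
```python
from plan import *
from h import *
from workcell import snapshot
st()
im,d=snapshot('scene');crop(im,300,220,150,140,5,f'pics/p17s.png')
```

```text
t 29.575 p [409.4 292.   50.3] rot [179.8  -0.3  -3.5] F [ 0.2 -0.1 -0.7] open 0.4716429897430402 q [ 28.1  33.2 115.5  -0.6  31.1  32.1] U [-328.1  553.8   50.3]
```

View pics/p17s.png

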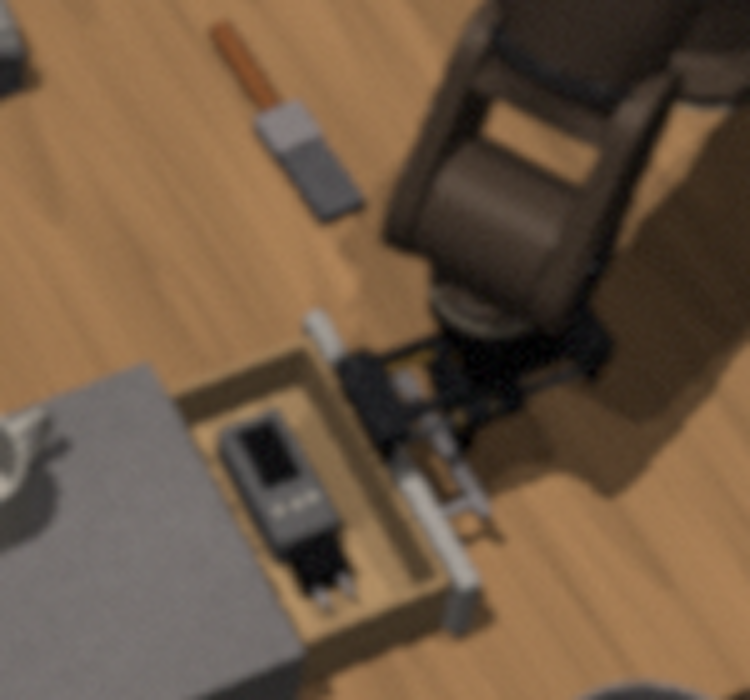

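The drawer is moving in with the tester still in place (plate top now near (400,470)). Continuing.

Request:
{"fn": "carry_out", "kwargs": {
  "targets": [
    [[9,0,0,0,0,0],[10,0,0,0,0,0],[10,0,0,0,0,0],[10,0,0,0,0,0],[10,0,0,0,0,0],[10,0,0,0,0,0],[0,0,0,0,0,0]]
  ]
}}

```text
time: 30.5
eef_pos: [472.3, 288.0, 50.3]
tool_rot: [179.8, -0.3, -3.5]
wrist_force: [0.6, -0.3, 0.6]
opening: 0.3
```

Run:
```python
from plan import *
from h import *
from workcell import snapshot
st()
im,d=snapshot('scene');crop(im,270,220,170,150,4,f'pics/p18s.png')
```

```text
t 30.5 p [472.3 288.   50.3] rot [179.8  -0.3  -3.5] F [ 0.6 -0.3  0.6] open 0.3219667000673966 q [ 24.7  35.8 108.4  -0.5  35.7  28.5] U [-265.2  557.1   50.3]
```

View pics/p18s.png

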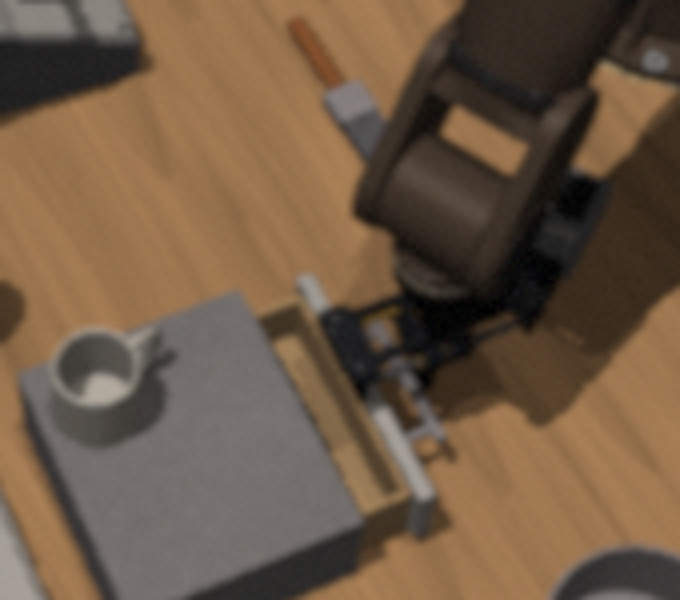

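Request:
{"fn": "carry_out", "kwargs": {
  "targets": [
    [[10,0,0,0,0,0],[10,0,0,0,0,0],[10,0,0,0,0,0],[6,0,0,0,0,0],[0,0,0,0,0,0]]
  ]
}}

```text
time: 31.18
eef_pos: [510.0, 285.6, 50.4]
tool_rot: [179.8, -0.2, -3.5]
wrist_force: [-0.1, -0.9, -1.2]
opening: 0.4
```

Request:
{"fn": "carry_out", "kwargs": {
  "targets": [
    [[4,0,0,0,0,0],[4,0,0,0,0,0],[4,0,0,0,0,0]]
  ]
}}

```text
time: 31.55
eef_pos: [521.9, 284.8, 50.4]
tool_rot: [179.8, -0.2, -3.4]
wrist_force: [-1.8, -0.0, 0.5]
opening: 0.3
```

Run:
```python
from plan import *
from h import *
from workcell import snapshot
st()
im,d=snapshot('scene');crop(im,270,220,170,150,4,f'pics/p19s.png')
```

```text
t 31.55 p [521.9 284.8  50.4] rot [179.8  -0.2  -3.4] F [-1.8 -0.   0.5] open 0.2861047806537814 q [ 22.4  38.1 102.3  -0.4  39.6  26.2] U [-215.5  559.8   50.4]
```

View pics/p19s.png

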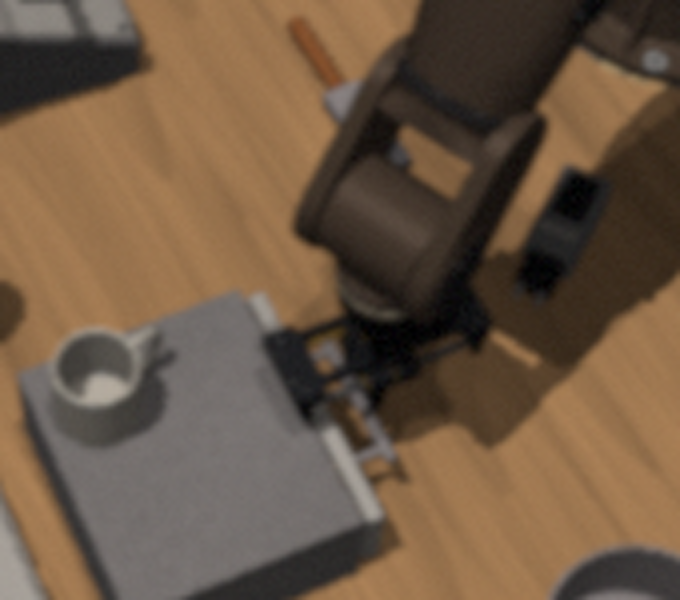

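Nearly shut. Small pushes until the stop is felt.

Request:
{"fn": "carry_out", "kwargs": {
  "targets": [
    [[2,0,0,0,0,0],[2,0,0,0,0,0],[0,0,0,0,0,0]]
  ]
}}

```text
time: 31.98
eef_pos: [526.8, 284.6, 50.5]
tool_rot: [179.8, -0.2, -3.4]
wrist_force: [0.8, 0.6, -0.0]
opening: 0.4
```

Request:
{"fn": "carry_out", "kwargs": {
  "targets": [
    [[2,0,0,0,0,0],[2,0,0,0,0,0],[0,0,0,0,0,0]]
  ]
}}

```text
time: 32.35
eef_pos: [528.1, 284.5, 50.5]
tool_rot: [179.7, 0.1, -3.4]
wrist_force: [-0.4, 0.2, 0.3]
opening: 0.6
```

Request:
{"fn": "carry_out", "kwargs": {
  "targets": [
    [[2.5,0,0,0,0,0],[2.5,0,0,0,0,0]]
  ]
}}

```text
time: 32.6
eef_pos: [528.4, 284.4, 50.4]
tool_rot: [179.6, 0.7, -3.4]
wrist_force: [-17.3, 4.2, 12.2]
opening: 0.6
```

Request:
{"fn": "carry_out", "kwargs": {
  "targets": [
    [[2.5,0,0,0,0,0],[2.5,0,0,0,0,0]]
  ]
}}

```text
time: 32.85
eef_pos: [528.2, 284.4, 50.5]
tool_rot: [179.4, 1.3, -3.4]
wrist_force: [-15.5, 2.0, 9.4]
opening: 0.3
```

Run:
```python
from plan import *
from h import *
from workcell import snapshot
st()
im,d=snapshot('scene');crop(im,270,220,170,150,4,f'pics/p20s.png')
im,d=snapshot('top');crop(im,190,150,150,145,4,'pics/p20t.png')
```

```text
t 32.85 p [528.2 284.4  50.5] rot [179.4   1.3  -3.4] F [-15.5   2.    9.4] open 0.34583788117073866 q [ 22.   38.8 100.5   0.1  42.1  25.3] U [-209.2  560.1   50.5]
```

View pics/p20s.png

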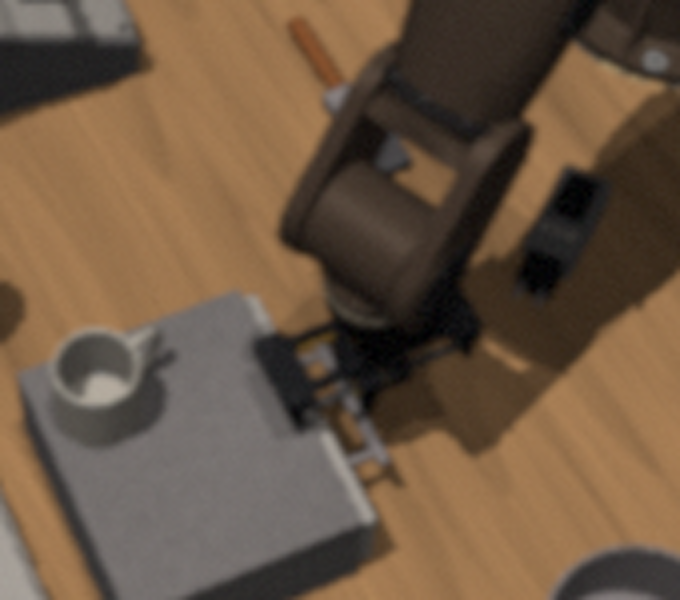

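View pics/p20t.png

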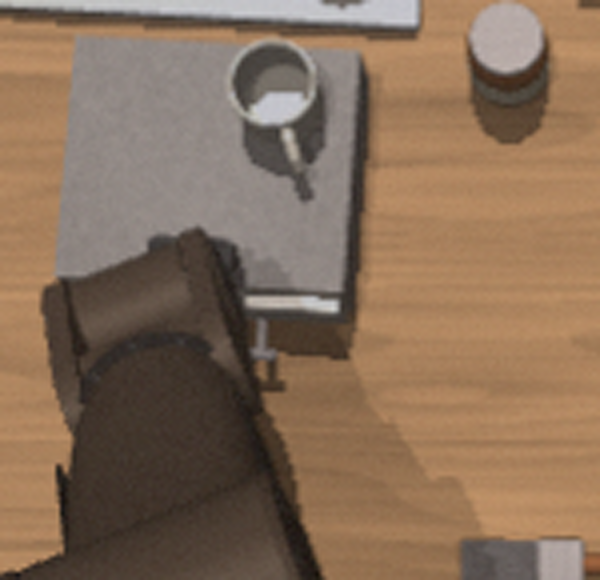

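The stop is felt at 17 N and the plate is flush with the box. Backing straight off, then up.

Request:
{"fn": "carry_out", "kwargs": {
  "targets": [
    [[-6,0,0,0,0,0],[-20,0,0,0,0,0],[-30,0,-10,0,0,0],[-20,0,-40,0,0,0],[-20,10,-45,0,0,0],[0,40,-40,0,0,0],[0,45,0,0,0,0],[0,45,0,0,0,0],[0,0,0,0,0,0]]
  ]
}}

```text
time: 34.08
eef_pos: [426.4, 148.2, 193.9]
tool_rot: [179.5, 0.8, -3.4]
wrist_force: [0.2, 0.6, 0.3]
opening: 0.4
```

Run:
```python
from plan import *
from h import *
from workcell import snapshot
st()
im,d=snapshot('scene');cv2.imwrite('pics/f_s.png',im[:,:,::-1])
im,d=snapshot('top');cv2.imwrite('pics/f_t.png',im[:,:,::-1]);crop(im,190,150,150,145,4,'pics/f_tc.png')
P=lambda c:[(190+x/4-.4,150+y/4-.4) for x,y in c]
```

```text
t 34.075 p [426.4 148.2 193.9] rot [179.5   0.8  -3.4] F [0.2 0.6 0.3] open 0.44291318307544597 q [ 10.9  16.6 114.2  -0.4  50.1  14.5] U [-294.4  413.   193.9]
```

View pics/f_s.png

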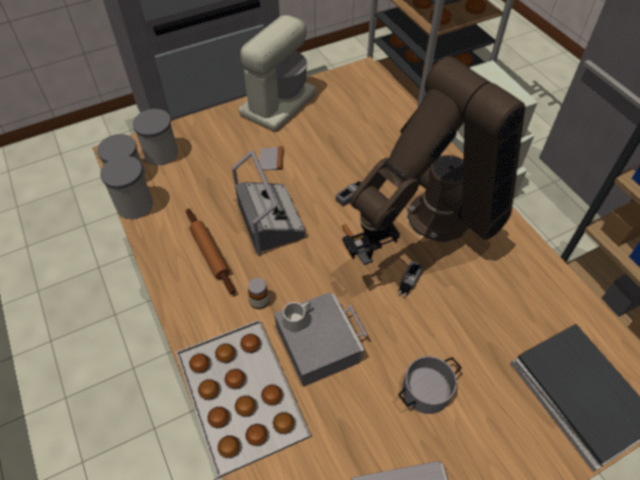

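View pics/f_t.png

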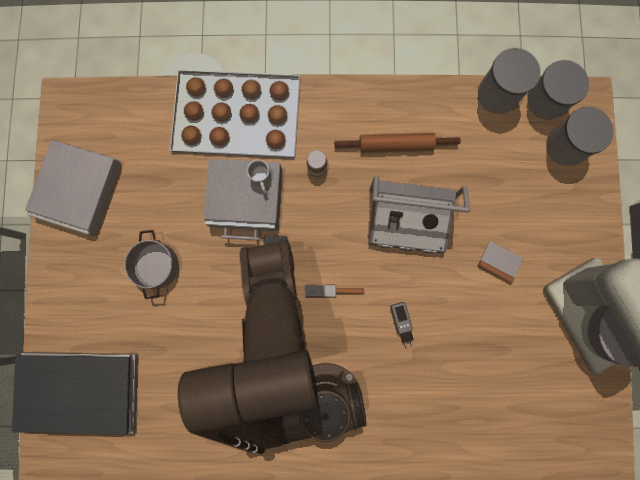

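View pics/f_tc.png

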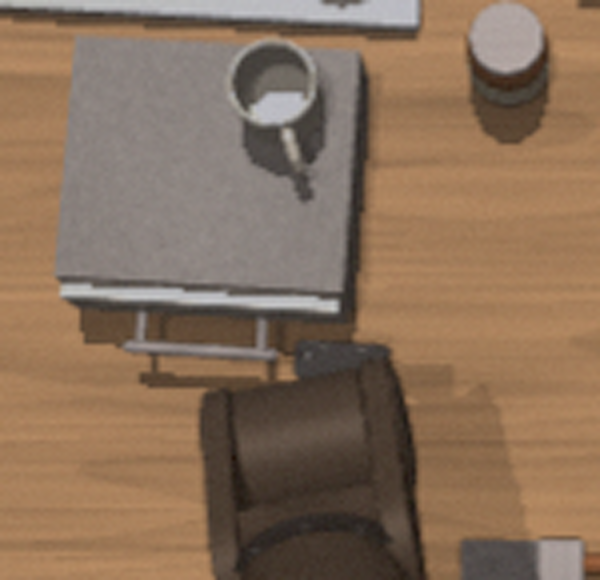

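The drawer looks shut (plate strip at crop y 285–312, flush with the box edge), the lever is still up at (396,213), and the bystanders are unmoved. One numeric check before hand-in.

Run:
```python
from plan import *
from h import *
P=lambda c:[(190+x/4-.4,150+y/4-.4) for x,y in c]
p=onz('top',P([(62,297),(338,312)]),87).mean(0)
r=R.from_euler('z',-3.1,degrees=True).inv().apply(p-np.array([684.2,276.2,0]));print('plate outer box x',r)
h=onz('top',P([(125,347),(278,356)]),60).mean(0);print('handle moved',h-np.array([402.6,294.8,60]))
```

```text
plate outer box x [-108.9    1.5   87. ]
handle moved [137.   -9.2   0. ]
```

The plate's outer face is at box x = -109 mm (about -108 when shut), so the drawer is shut. Handing in.

Run:
```python
from workcell import workorder
print(workorder.hand_in())
```

```text
the job is handed in; nothing more can be done
None
```

I finished the trip test, put the tester away in the drawer, shut it, and handed the job in at about 34 s on the robot's clock.

- **Test button and lever:** I pressed the button under the guard bar with closed, tilted fingers, and the lever dropped by itself. Pinching the lever by its ends failed twice: the first time it dropped again after release, and the second time the grip slid along the pads and I let it fall. I then pushed it up from below with closed fingers to its stop (about 11 N). It was still up in the last top view, about 17 s later.
- **Tester:** I picked up the one farthest from the base, turned it crosswise, set it on the drawer floor until contact (about 11 N), and released it there.
- **Drawer:** I pushed it shut by the handle until it met its stop (about 17 N). My last check put the front plate's outer face at -109 mm in the box's axes, against about -108 mm expected when shut, and the handle had moved about 137 mm.
- **Everything else:** The other two testers, brush, mug, jar, pot and scraper looked unmoved in the final pictures, and the arm was touching nothing.

The tester can't be seen inside the closed drawer. It was last seen lying flat during the early part of the push.

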